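Square a row of cartons against a batch coder's fence and start it

ROBOT

A 7-joint arm with a two-finger parallel gripper is mounted at the origin on the work surface. World frame = base frame: x ahead of the robot, y to its left, z up, the work surface at z = 0. Lengths are in m, angles in rad, forces in N, time in s.
With the tool pointing down it reaches from about 0.425 to 1.025 m from the base axis. Payload 9.4 kg.
Tool frame: the origin (TCP) lies between the finger pads; the fingertips stand 19 mm ahead of it and the grasp point (between the pads) is the TCP; z points along the fingers, x is the direction in which the jaws open and shut, and the axes are right-handed (so a half turn about z gives the same grasp; the last joint's range is limited). The gripper opens to 93 mm and grips with 3 to 60 N. Pads are 15 mm wide; open, the fingers measure 128 mm over their backs; the gripper's body (75 mm by 188 mm) begins 65 mm behind the grasp point.
Start: joints at [-1.321, 0.599, -0.003, 1.599, 0.002, 0.943, -0.08], TCP at [0.233, 0.687, 0.238] pointing down, gripper open.
Joint ranges: [-2.57, 2.57], [-0.35, 1.97], [-1.29, 1.29], [0.11, 2.56], [-1.05, 4.19], [0.11, 1.86], [-2.63, 2.63]. Speed limits (rad/s): [2.22, 2.22, 3.01, 3.01, 3.14, 3.14, 3.14].

INTERFACE

Orientations are given as a 3x3 rotation matrix whose columns are the frame's x, y, z axes.
In Python, from workcell import r gives the robot as it stands. The module is installed in compiled form; this text tells all that it offers.
- The arm moves only by the tool step_arm, never from a script. Its argument "rows" is a list of rows, each an object of numbers: "x", "y", "z": the shift along the tool's x, y, z in cm; "rx", "ry", "rz": the turn, a rotation vector about the tool's x, y, z in units of 5 degrees (1.0 is 5 degrees). In form: [{"x": .., "y": .., "z": .., "rx": .., "ry": .., "rz": ..}, ...]. A call has 1 to 8 rows; each row is the pose to reach, as a shift and turn from the pose commanded when the call began, along the tool's axes at that moment; what a row does not reach only later rows make up. A row lasts 1/12 s, in which the tool goes at most 41.7 mm and 7.16 degrees, less where a joint would pass 70% of its speed; a pose out of reach is approached as far as the arm can. A call with a gripper value outside its range is refused whole. "gripper" is the finger opening in cm, from 0 to 9.3, set as the call begins (left out, the last holds). The fingers move at their own pace and stop on an object; the grip force is fixed at half the most. Time passes only in rows, so rows that repeat a pose let the fingers close. It gives the time, the measured TCP pose, the force and the opening at its end, in the units of the state.
- r.observe(): the state, without advancing time (a new reading comes with each control period).
- r.get_image(name): name is "side" or "top" or "wrist"; returns the picture (384x512x3 uint8, red, green, blue); there is no depth.
- r.camera_params(name): a dict with "camera_matrix" (3x3 intrinsics, pixels), "k1" (the pictures are not rectified: a ray, as slopes to the right and down, at radius r is drawn at 1 + k1 r^2 times it, then the intrinsics apply), "R" (3x3) and "t" (3): a world point X has camera coordinates R X + t. Camera axes: x right, y down, z forward; pixel columns grow to the right and rows downward; lengths in m; the calibration is good to about 2 mm. A picture is of the moment at which its call begins: read the wrist's pose just before it. camera_params takes no time and is no camera call; for the wrist camera it gives the pose at the moment of the call.
- r.hand_in(): hands the job in, once; it reports no verdict.
The state is a dict: "time_s": time; "qpos": joint angles; "qd": joint speeds; "joint_efforts": joint torques, N m; "position": TCP position; "tcp_rot": TCP orientation; "ft_force": force on the tool from outside, world axes, zero at the start; "torque": the same for the moment, N m; "finger_gap": finger opening in m.
Only numpy, scipy, OpenCV 4.12 (cv2) and the standard library are available. Lean on these libraries where they do the work, as an engineer would, in place of code of your own. Each camera call takes 0.05 s, during which the arm holds its last target. There are 200 camera calls.

TASK

The five small brown cartons on the coder's bed stand out of line: take the straightedge by its wooden grip and with its edge push the whole row back until every carton sits square and pressed firmly home against the steel fence with about a kilogram of push (three would crush the thin card), never touching the cartons with the gripper itself. Then lay the straightedge flat on the table, clear of the machine, and start the coder: turn its spring-return switch clockwise right to its stop and let go, so that it springs back. Leave the row straight and all the other things on the table where they are.

Things in the scene. Friction and masses are not known exactly. Their poses are not given: they have to be found in the camera images.
- fence: adjustable fence of the coder: a straight steel bar 340 mm long, 30 mm high, on two clamped rods. Origin: on the bed's top (12 mm above the table), below the middle of the bar's face if it were set fully back. The bar is set anywhere from 0 to 20 mm nearer the robot than this, a little different for every batch and not reported; clamped firm. x points into the fence, y along it to the left, z up.
- coder: the batch coder, origin on the table below the fence's origin, same axes. Its bed is 370 mm wide (y), from x = -165 to +130 mm. A rail crosses 115 mm behind the origin, up to 200 mm above the table (motor at its right end to 255 mm). The print head is parked at the left end: y = 180 to 230 mm, from x = -15 mm back, 100 to 205 mm above the table.
- carton1: plain brown folding carton, 40 mm deep (its x) x 46 mm wide (its y) x 70 mm tall, about 0.06 kg, standing on the bed; number 1 of the row of five counted from the right. Origin at the centre of its underside; when home, its x is along the fence's x and its origin is 20 mm before the bar's face.
- carton2: plain brown folding carton, 40 mm deep (its x) x 46 mm wide (its y) x 70 mm tall, about 0.06 kg, standing on the bed; number 2 of the row of five counted from the right. Origin at the centre of its underside; when home, its x is along the fence's x and its origin is 20 mm before the bar's face.
- carton3: plain brown folding carton, 40 mm deep (its x) x 46 mm wide (its y) x 70 mm tall, about 0.06 kg, standing on the bed; number 3 of the row of five counted from the right. Origin at the centre of its underside; when home, its x is along the fence's x and its origin is 20 mm before the bar's face.
- carton4: plain brown folding carton, 40 mm deep (its x) x 46 mm wide (its y) x 70 mm tall, about 0.06 kg, standing on the bed; number 4 of the row of five counted from the right. Origin at the centre of its underside; when home, its x is along the fence's x and its origin is 20 mm before the bar's face.
- carton5: plain brown folding carton, 40 mm deep (its x) x 46 mm wide (its y) x 70 mm tall, about 0.06 kg, standing on the bed; number 5 of the row of five counted from the right. Origin at the centre of its underside; when home, its x is along the fence's x and its origin is 20 mm before the bar's face.
- ruler_grip (a point): straightedge: flat aluminium blade 340 mm long (its y), 70 mm wide (x), 5 mm thick, with a wooden grip bar standing on it: 110 mm long (y), 20 mm wide (x), 44 mm tall above the blade. This point is the grip bar's centre, 27 mm above the blade's underside. x points to the working edge, 45 mm away; the back edge is 25 mm behind. 0.28 kg. It lies flat on the table left of the bed.
- switch (a joint): start switch of the coder, a spring-return selector: 0 rad at rest, grows clockwise as seen by one facing the console, hard stop at 0.90 rad. Its spring asks 0.03 N m at rest and 0.13 N m at the stop, and turns it back to 0 when let go.
- switch_grip (a point): grip wing of the start switch: 46 mm long (its x, pointing up the slope at rest), 13 mm thick (y), 34 mm tall, on a disc 42 mm across and 8 mm thick on the console right of the bed (130 mm wide). The face slopes down to the robot at 30 degrees; z is its outward normal and the turning axis. This point is on the axis, 28 mm above the face, 14 mm below the wing's top; it turns with the wing.
- ink_bottle: closed ink bottle, 44 mm across, 85 mm tall, on the table right of the console; bystander, origin under its centre
- tape_roll: roll of clear tape lying flat, 96 mm across, 45 mm tall, on the table on the right, nearer the robot than the console; bystander
- glue_jar: glass jar with a white lid, 54 mm across, 60 mm tall, on the table between the robot and the bed; bystander
- brush: small brush, 200 mm long, lying on the table between the robot and the bed; bystander
- big_carton: larger brown carton 70 x 100 x 60 mm on the table on the right; bystander, not part of the row
- mug: white mug, 76 mm across, 85 mm tall, on the table left of the bed; bystander
- note_pad: paper pad 100 x 140 x 14 mm on the table on the left; bystander
Things that resemble listed ones, but are neither listed nor needed, are in the scene too. Leave any purple look-alike of the carton1 alone. Leave any red look-alike of the carton3 alone.

How it is judged:
By the outcome, as a careful person would: the job done as asked, in the order asked, and still so for the second after the job is handed in, with the robot touching nothing.
It also fails if it takes over 72 s, if anything falls off the work surface, if the arm or the gripper's body presses on something with over 40 N, if the wrist force passes 120 N, or if a joint passes its speed limit or range.

## Working session

There is one attempt and no reset: what is moved stays moved. The work goes in short steps, Python scripts to look and compute and a tool call to move; the robot and the scene stay as the last step left them, time stands still between calls to the robot, and variables do not carry over. Pictures are saved under pics/ and viewed, about 8 in all and at most 12, crops included, and the job is handed in when it is done.

Besides the shell and the picture viewer there is one more tool, called by a JSON object that holds its "fn" and its "kwargs", one argument or row to a line. step_arm: Moves the arm, as the interface text tells. Its arguments: {"type":"object","properties":{"rows":{"type":"array"},"gripper":{"type":"number"}},"required":["rows"]}

```bash
mkdir -p pics
cat > h.py <<'E'
import numpy as np, cv2
from workcell import r
def snap(n,f):
    im=r.get_image(n); cv2.imwrite('pics/'+f,im[:,:,::-1]); return im
def proj(c,X):
    p=r.camera_params(c) if isinstance(c,str) else c
    X=np.atleast_2d(X)@np.array(p['R']).T+np.array(p['t']); s=X[:,:2]/X[:,2:]
    s=s*(1+p['k1']*(s**2).sum(1,keepdims=True)); K=np.array(p['camera_matrix'])
    return s*[K[0,0],K[1,1]]+K[:2,2]
def ray(c,uv):
    p=r.camera_params(c) if isinstance(c,str) else c
    K=np.array(p['camera_matrix']); d=(np.atleast_2d(uv)-K[:2,2])/[K[0,0],K[1,1]]; s=d.copy()
    for _ in range(30): s=d/(1+p['k1']*(s**2).sum(1,keepdims=True))
    R=np.array(p['R']); D=np.c_[s,np.ones(len(s))]@R; return -R.T@np.array(p['t']),D
def at_z(c,uv,z):
    o,D=ray(c,uv); z=np.broadcast_to(z,len(D)); return o+D*((z-o[2])/D[:,2])[:,None]
def togo(P,R):
    "shift (cm) and turn (5deg) from current measured pose"
    s=r.observe(); R0=np.array(s['tcp_rot']); d=R0.T@(np.array(P)-s['position'])*100
    w=cv2.Rodrigues(R0.T@np.array(R))[0].ravel()/np.radians(5); return np.round(d,2),np.round(w,2)
E
python3 - <<'E'
from h import *
print(r.observe())
a=snap('top','top.png'); b=snap('side','side.png'); snap('wrist','w.png')
for c in ('top','side','wrist'): print(c,r.camera_params(c))
cv2.imwrite('pics/top2.png',cv2.resize(a,(800,600),interpolation=cv2.INTER_CUBIC)[:,:,::-1])
cv2.imwrite('pics/side2.png',cv2.resize(b,(800,600),interpolation=cv2.INTER_CUBIC)[:,:,::-1])
E
```

```text
{'time_s': 0.0, 'qpos': array([-1.32070037,  0.600086  , -0.00251469,  1.60011424,  0.00182698,
        0.94286958, -0.07980446]), 'qd': array([ 5.57720590e-04,  7.53576236e-05, -1.03388476e-04,  1.88273441e-03,
       -1.36831238e-04, -3.33656646e-04, -6.14410029e-05]), 'joint_efforts': array([-1.34533497e-03, -7.65090895e+01,  1.49688452e+00, -2.52324200e+01,
       -5.23825537e-02,  1.70102448e-02,  1.57430613e-04]), 'position': array([0.23262791, 0.68620037, 0.2367942 ]), 'tcp_rot': array([[ 3.20966120e-01,  9.47090627e-01, -3.05452031e-04],
       [ 9.47089543e-01, -3.20966218e-01, -1.44410389e-03],
       [-1.46573705e-03,  1.74217999e-04, -9.99998911e-01]]), 'ft_force': array([ 0.04012502, -0.16494244,  0.72380605]), 'torque': array([-0.04814863, -0.00573545, -0.02666646]), 'finger_gap': 0.09321311944146472}
top {'camera_matrix': array([[385.46244407,   0.        , 251.19410381],
       [  0.        , 385.46244407, 190.95820415],
       [  0.        ,   0.        ,   1.        ]]), 'k1': -0.051019924455532696, 'R': array([[ 0.00345651, -0.99996537,  0.00757033],
       [-0.992
[... 253 characters left out ...]
543],
       [  0.        ,   0.        ,   1.        ]]), 'k1': -0.14079013542598834, 'R': array([[ 0.89958471, -0.4364755 ,  0.01537841],
       [-0.28853411, -0.62037034, -0.72930701],
       [ 0.32786495,  0.65163623, -0.68401374]]), 't': array([-0.4921891 ,  0.25283016,  1.25785461])}
wrist {'camera_matrix': array([[317.0601684 ,   0.        , 251.35490495],
       [  0.        , 317.0601684 , 192.77422173],
       [  0.        ,   0.        ,   1.        ]]), 'k1': -0.0109266161293018, 'R': array([[ 0.31994283,  0.94743403, -0.00231287],
       [ 0.91279496, -0.3075895 ,  0.26868952],
       [ 0.25385418, -0.08807647, -0.96322406]]), 't': array([-0.72414426, -0.03274999,  0.39079487])}
```

View pics/top2.png

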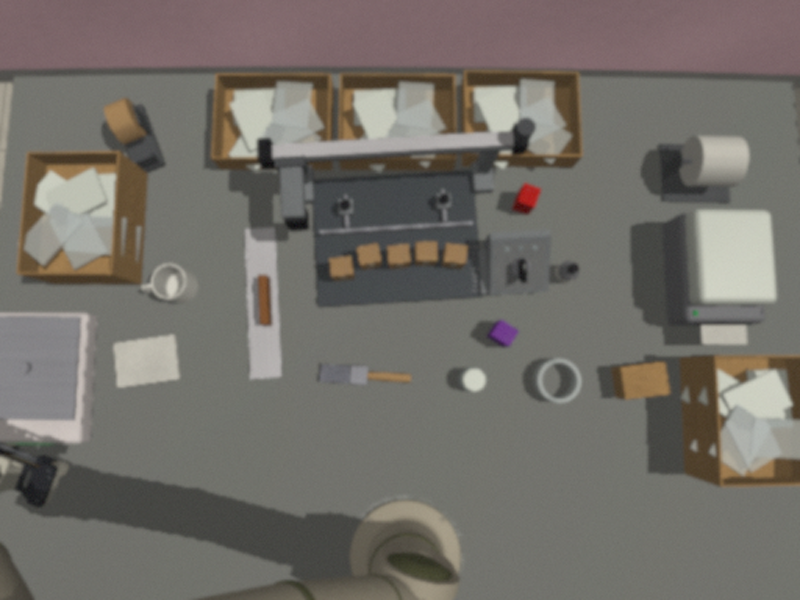

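View pics/side2.png

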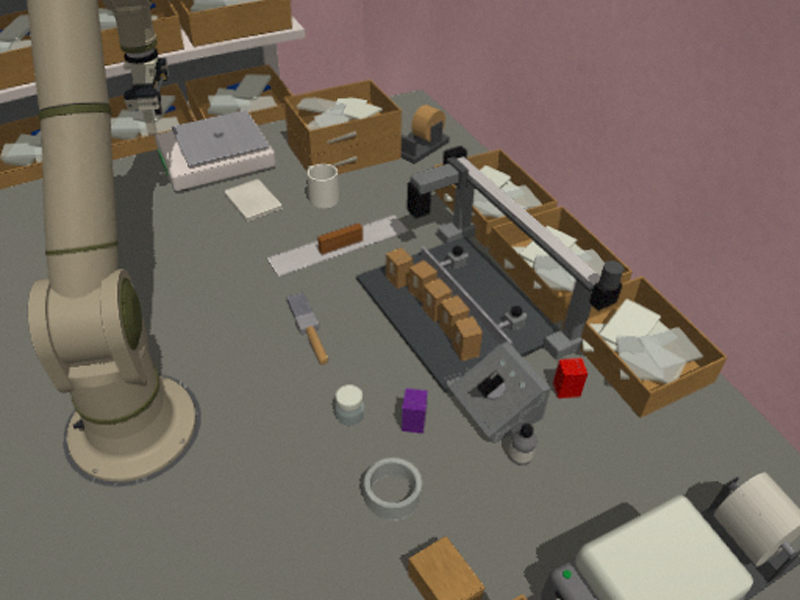

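Two pictures viewed (800x600 scale).
- **Top view:** brown row at (341,267), (369,255), (399,254), (427,251), (455,254). Straightedge grip at (264,300), fence bar from (320,231) to (473,223), switch at (521,270).
- **Look-alikes:** purple carton (503,333), red carton (527,198), big carton (642,380). The brush handle at (390,377) could be mistaken for the wooden grip. I choose the row of five on the bed and the grip standing on the aluminium blade.

Next is a close crop to confirm this.

Run:
```python
from h import *
a=cv2.imread('pics/top.png')[90:250,150:370]
cv2.imwrite('pics/crop1.png',cv2.resize(a,None,fx=3.6,fy=3.6,interpolation=cv2.INTER_CUBIC))
```

```text
(no output)
```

View pics/crop1.png

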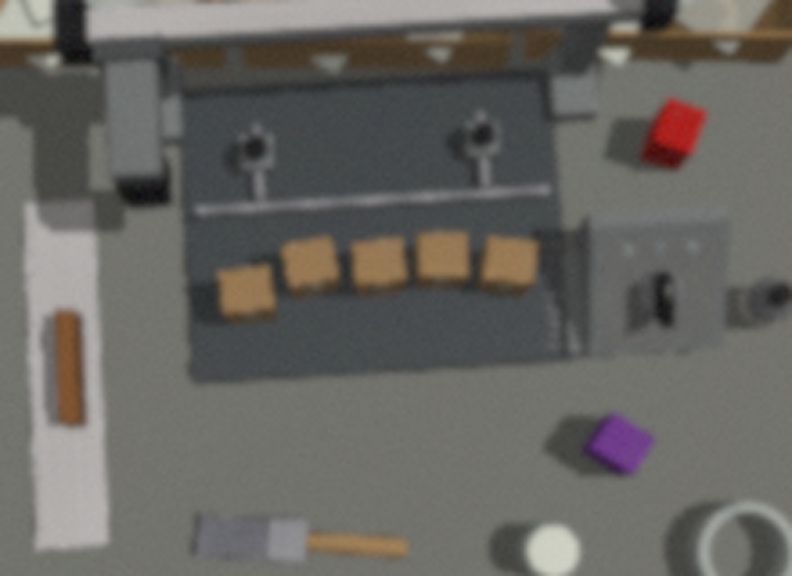

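The crop confirms the choice: the wooden grip on the aluminium blade at (69,367), the plain brown cartons at (246,291) to (510,261), the bar at (195,210) to (549,189), and the switch wing at (664,298).

Run:
```python
from h import *
np.set_printoptions(precision=4,suppress=True)
def g(n,c,z):
    c=(np.array(c,float)+.5)/3.6-.5+[150,90]; P=at_z('top',c,z); print(n);print(P); return P
b=g('blade',[(25,204),(97,204),(107,543),(38,549)],.005)
t=g('grip',[(54,312),(77,311),(84,422),(60,425)],.049)
print(b.mean(0),t.mean(0), 'yaw',np.degrees(np.arctan2(*( (b[0]+b[1]-b[2]-b[3])[[1,0]]))))
f=g('fence',[(195,210),(549,189)],.042)
print('fence ang of y axis',np.degrees(np.arctan2(-(f[0]-f[1])[0],(f[0]-f[1])[1])),np.linalg.norm(f[0]-f[1]))
q=g('bed',[(192,381),(560,358),(185,92),(548,75)],.012)
print(np.degrees(np.arctan2(-(q[0]-q[1])[0],(q[0]-q[1])[1])),np.linalg.norm(q[0]-q[1]))
g('carton tops',[(246,291),(311,262),(378,261),(442,256),(510,261)],.082)
g('wing top z .11',[(664,298)],.12)
g('console',[(590,215),(727,210),(722,350),(590,355)],[.11,.11,.04,.04])
p=r.camera_params('side')
S=proj(p,np.r_[t,f,q[:2]]); print(S*1.5625)
```

```text
blade
[[0.7181 0.3658 0.005 ]
 [0.7183 0.2942 0.005 ]
 [0.3855 0.2758 0.005 ]
 [0.3794 0.3422 0.005 ]]
grip
[[0.603  0.3238 0.049 ]
 [0.6041 0.3019 0.049 ]
 [0.4987 0.2924 0.049 ]
 [0.4957 0.3149 0.049 ]]
[0.5503 0.3195 0.005 ] [0.5504 0.3082 0.049 ] yaw 3.5743407277164785
fence
[[ 0.7039  0.1926  0.042 ]
 [ 0.7264 -0.1484  0.042 ]]
fence ang of y axis 3.779067205374252 0.3417528090641798
bed
[[ 0.5418  0.1959  0.012 ]
 [ 0.5658 -0.1612  0.012 ]
 [ 0.831   0.2085  0.012 ]
 [ 0.8507 -0.1534  0.012 ]]
3.847762036483718 0.35791439517387363
carton tops
[[ 0.6182  0.1392  0.082 ]
 [ 0.6458  0.0793  0.082 ]
 [ 0.647   0.0172  0.082 ]
 [ 0.652  -0.0423  0.082 ]
 [ 0.6477 -0.1055  0.082 ]]
wing top z .11
[[ 0.6072 -0.2399  0.12  ]]
console
[[ 0.6853 -0.176   0.11  ]
 [ 0.691  -0.3022  0.11  ]
 [ 0.5707 -0.3126  0.04  ]
 [ 0.5653 -0.1858  0.04  ]]
[[358.535  222.2019]
 [362.6931 227.2991]
 [321.9222 241.7505]
 [317.1549 236.451 ]
 [422.2562 245.3012]
 [511.6303 342.2998]
 [356.62   274.2412]
 [442.5515 383.7373]]
```

Run:
```python
import cv2
a=cv2.imread('pics/side.png')[95:295,170:390]
cv2.imwrite('pics/crop2.png',cv2.resize(a,None,fx=3,fy=3,interpolation=cv2.INTER_CUBIC))
```

```text
(no output)
```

View pics/crop2.png

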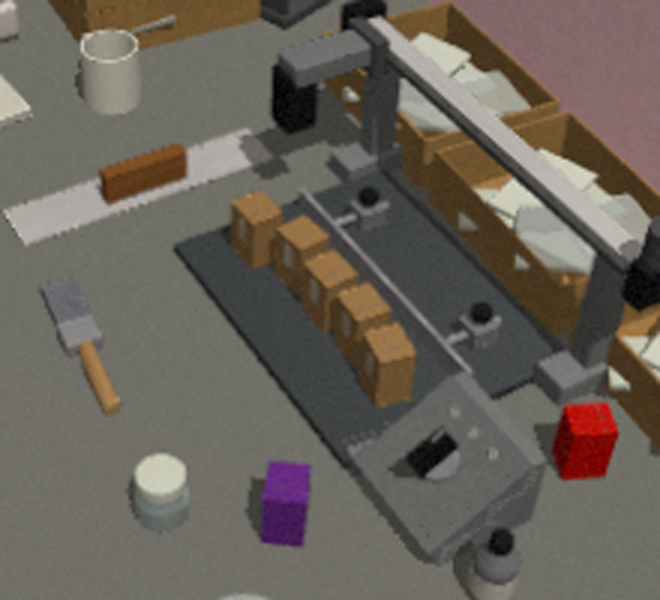

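The side crop agrees with the geometry: grip (144,172), bar (305,192) to (468,370), wing (433,453). The working edge faces +y (left), because the grip is offset 11 mm toward -y from the blade's middle. Now I move above the grip.

```bash
cat >> h.py <<'E'
def down(deg):
    a=np.radians(deg); x=[np.cos(a),np.sin(a),0]; z=[0,0,-1]
    return np.c_[x,np.cross(z,x),z]
E
python3 - <<'E'
from h import *
print(togo([.5504,.3082,.16],down(93.6)))
E
```

```text
(array([-25.6 ,  42.23,   7.73]), array([-0.  ,  0.01, -4.46]))
```

{"fn": "step_arm", "kwargs": {
  "rows": [
    {"x": -2, "y": 3.3, "z": 0},
    {"x": -4, "y": 6.6, "z": 0},
    {"x": -6, "y": 9.9, "z": 0},
    {"x": -8, "y": 13.2, "z": 0.5},
    {"x": -10, "y": 16.5, "z": 1},
    {"x": -12, "y": 19.8, "z": 1.5},
    {"x": -14, "y": 23.1, "z": 2},
    {"x": -16, "y": 26.4, "z": 2.5}
  ],
  "gripper": 7
}}

```text
validation failed for argument at $.ro...
```

Run:
```python
from h import *
print(togo([.5504,.3082,.16],down(93.6)))
```

```text
(array([-25.6 ,  42.23,   7.73]), array([-0.  ,  0.01, -4.46]))
```

{"fn": "step_arm", "kwargs": {
  "rows": [
    {"x": -2, "y": 3.3, "z": 0, "rx": 0, "ry": 0, "rz": -0.5},
    {"x": -4, "y": 6.6, "z": 0, "rx": 0, "ry": 0, "rz": -1},
    {"x": -6, "y": 9.9, "z": 0, "rx": 0, "ry": 0, "rz": -1.5},
    {"x": -8, "y": 13.2, "z": 0.5, "rx": 0, "ry": 0, "rz": -2},
    {"x": -10, "y": 16.5, "z": 1, "rx": 0, "ry": 0, "rz": -2.5},
    {"x": -12, "y": 19.8, "z": 1.5, "rx": 0, "ry": 0, "rz": -3},
    {"x": -14, "y": 23.1, "z": 2, "rx": 0, "ry": 0, "rz": -3.5},
    {"x": -16, "y": 26.4, "z": 2.5, "rx": 0, "ry": 0, "rz": -4}
  ],
  "gripper": 7
}}

```text
time_s: 0.82
position: [0.4323, 0.4487, 0.2123]
tcp_rot: [[-0.025, 1.0, -0.0], [1.0, 0.025, -0.0], [-0.0, -0.0, -1.0]]
ft_force: [1.3, 1.2, -0.4]
finger_gap: 0.0702
```

Run:
```python
from h import *
print(togo([.5504,.3082,.16],down(93.6)))
```

```text
(array([-14.34,  11.46,   5.24]), array([-0.  ,  0.  , -0.44]))
```

{"fn": "step_arm", "kwargs": {
  "rows": [
    {"x": -2.9, "y": 2.3, "z": 1, "rx": 0, "ry": 0, "rz": -0.1},
    {"x": -5.8, "y": 4.6, "z": 2, "rx": 0, "ry": 0, "rz": -0.2},
    {"x": -8.7, "y": 6.9, "z": 3, "rx": 0, "ry": 0, "rz": -0.3},
    {"x": -11.6, "y": 9.2, "z": 4, "rx": 0, "ry": 0, "rz": -0.4},
    {"x": -14.3, "y": 11.5, "z": 5, "rx": 0, "ry": 0, "rz": -0.4},
    {"x": -14.3, "y": 11.5, "z": 5.2, "rx": 0, "ry": 0, "rz": -0.4}
  ]
}}

```text
time_s: 1.32
position: [0.5543, 0.3017, 0.1588]
tcp_rot: [[-0.048, 0.999, 0.001], [0.999, 0.048, -0.005], [-0.005, 0.0, -1.0]]
ft_force: [0.4, -0.1, -0.4]
finger_gap: 0.0701
```

Run:
```python
from h import *
p=r.camera_params('wrist')
a=snap('wrist','w1.png'); b=cv2.cvtColor(cv2.resize(a,(768,576)),cv2.COLOR_RGB2BGR)
t=[.5504,.3082]
import math
c,s=math.cos(math.radians(3.57)),math.sin(math.radians(3.57))
for u in (-.055,.055):
  for v in (-.01,.01):
    q=proj(p,[t[0]+u*c-v*s,t[1]+u*s+v*c,.049])[0]*1.5; cv2.circle(b,tuple(int(x) for x in q),3,(0,255,0),-1)
cv2.imwrite('pics/w1b.png',b)
print(togo([.5504,.3082,.029],down(93.6)))
```

```text
(array([ 0.36, -0.13, 13.  ]), array([-0.01,  0.03, -0.14]))
```

View pics/w1b.png

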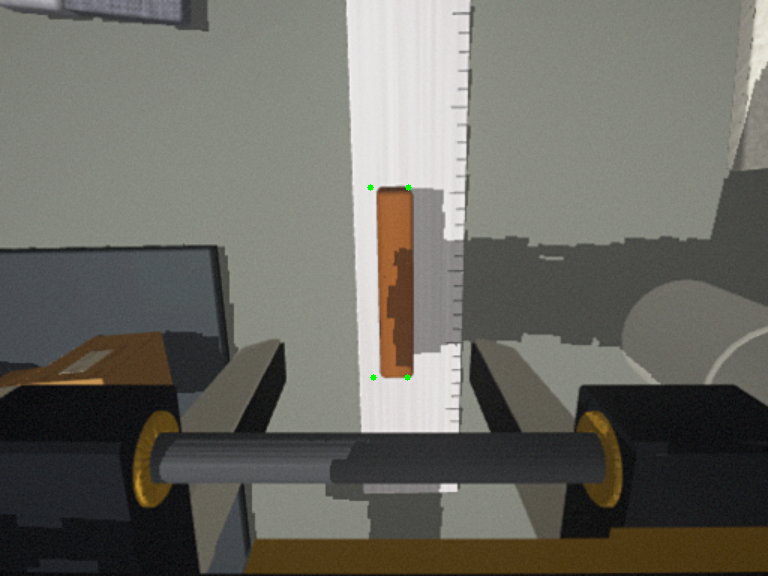

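The ticked working edge is on the +y side, and the grip at (395,282) lies about 3 mm further +y than my estimate. I correct for that and descend.

{"fn": "step_arm", "kwargs": {
  "rows": [
    {"x": 0.6, "y": 0, "z": 2.5, "rx": 0, "ry": 0, "rz": -0.1},
    {"x": 0.6, "y": 0, "z": 5, "rx": 0, "ry": 0, "rz": -0.1},
    {"x": 0.6, "y": 0, "z": 7.5, "rx": 0, "ry": 0, "rz": -0.1},
    {"x": 0.6, "y": 0, "z": 9.5, "rx": 0, "ry": 0, "rz": -0.1},
    {"x": 0.6, "y": 0, "z": 11, "rx": 0, "ry": 0, "rz": -0.1},
    {"x": 0.6, "y": 0, "z": 12, "rx": 0, "ry": 0, "rz": -0.1},
    {"x": 0.6, "y": 0, "z": 12.9, "rx": 0, "ry": 0, "rz": -0.1},
    {"x": 0.6, "y": 0, "z": 12.9, "rx": 0, "ry": 0, "rz": -0.1}
  ]
}}

```text
time_s: 2.03
position: [0.5483, 0.3162, 0.0303]
tcp_rot: [[-0.067, 0.998, -0.002], [0.998, 0.067, -0.001], [-0.001, -0.002, -1.0]]
ft_force: [0.4, 0.5, 0.4]
finger_gap: 0.0698
```

{"fn": "step_arm", "kwargs": {
  "rows": [
    {"x": 0, "y": 0, "z": 0, "rx": 0, "ry": 0, "rz": 0},
    {"x": 0, "y": 0, "z": 0, "rx": 0, "ry": 0, "rz": 0},
    {"x": 0, "y": 0, "z": 0, "rx": 0, "ry": 0, "rz": 0},
    {"x": 0, "y": 0, "z": 0, "rx": 0, "ry": 0, "rz": 0},
    {"x": 0, "y": 0, "z": 0, "rx": 0, "ry": 0, "rz": 0},
    {"x": 0, "y": 0, "z": 0, "rx": 0, "ry": 0, "rz": 0},
    {"x": 0, "y": 0, "z": 0, "rx": 0, "ry": 0, "rz": 0},
    {"x": 0, "y": 0, "z": 0, "rx": 0, "ry": 0, "rz": 0}
  ],
  "gripper": 0
}}

```text
time_s: 2.7
position: [0.5494, 0.315, 0.0318]
tcp_rot: [[-0.065, 0.998, -0.0], [0.998, 0.065, -0.001], [-0.001, -0.0, -1.0]]
ft_force: [1.0, -3.4, 2.3]
finger_gap: 0.0215
```

{"fn": "step_arm", "kwargs": {
  "rows": [
    {"x": 0, "y": 0, "z": -1, "rx": 0, "ry": 0, "rz": 0},
    {"x": 0, "y": -1, "z": -2.5, "rx": 0, "ry": 0, "rz": 0},
    {"x": 0, "y": -3, "z": -4, "rx": 0, "ry": 0, "rz": 0},
    {"x": 0, "y": -5, "z": -6, "rx": 0, "ry": 0, "rz": 0},
    {"x": 0, "y": -7, "z": -8, "rx": 0, "ry": 0, "rz": 0},
    {"x": 0, "y": -8.5, "z": -10, "rx": 0, "ry": 0, "rz": 0},
    {"x": 0, "y": -9.5, "z": -12, "rx": 0, "ry": 0, "rz": 0},
    {"x": 0, "y": -10, "z": -13, "rx": 0, "ry": 0, "rz": 0}
  ]
}}

```text
time_s: 3.37
position: [0.4482, 0.3099, 0.1641]
tcp_rot: [[-0.067, 0.998, 0.001], [0.998, 0.067, 0.001], [0.001, 0.001, -1.0]]
ft_force: [1.2, 1.1, -2.2]
finger_gap: 0.0198
```

Run:
```python
from h import *
s=r.observe(); print(s['position'],s['ft_force'],s['torque'],s['finger_gap'],s['qpos'].round(2))
print(togo([.49,.012,.165],down(3.8)))
```

```text
[0.44821836 0.30991516 0.16410988] [ 1.207763    1.09993418 -2.22184563] [ 0.03474178 -0.00588422 -0.02228427] 0.01975455631637277 [-0.63  0.49 -0.11  2.08  0.09  0.58  0.83]
(array([-30.  ,   2.17,  -0.13]), array([-0.  , -0.02, 18.01]))
```

{"fn": "step_arm", "kwargs": {
  "rows": [
    {"x": -1.5, "y": 0, "z": 0, "rx": 0, "ry": 0, "rz": 0.6},
    {"x": -3, "y": 0, "z": 0, "rx": 0, "ry": 0, "rz": 1.4},
    {"x": -4.5, "y": 0, "z": 0, "rx": 0, "ry": 0, "rz": 2.3},
    {"x": -6, "y": 0, "z": 0, "rx": 0, "ry": 0, "rz": 3.3},
    {"x": -7.5, "y": 0, "z": 0, "rx": 0, "ry": 0, "rz": 4.3},
    {"x": -9, "y": 0, "z": 0, "rx": 0, "ry": 0, "rz": 5.3},
    {"x": -10.5, "y": 0, "z": 0, "rx": 0, "ry": 0, "rz": 6.3},
    {"x": -12, "y": 0, "z": 0, "rx": 0, "ry": 0, "rz": 7.3}
  ]
}}

```text
time_s: 4.03
position: [0.4577, 0.1881, 0.1611]
tcp_rot: [[0.546, 0.838, -0.0], [0.838, -0.546, -0.001], [-0.001, 0.0, -1.0]]
ft_force: [0.8, 0.1, -2.1]
finger_gap: 0.0196
```

Run:
```python
from h import *
print(r.observe()['position'],togo([.48,.007,.165],down(3.8)))
```

```text
[0.45766669 0.18805771 0.16114735] (array([-13.95,  11.76,  -0.38]), array([0.000e+00, 1.000e-02, 1.062e+01]))
```

{"fn": "step_arm", "kwargs": {
  "rows": [
    {"x": -1.6, "y": 1.3, "z": 0, "rx": 0, "ry": 0, "rz": 1},
    {"x": -3.2, "y": 2.7, "z": 0, "rx": 0, "ry": 0, "rz": 2},
    {"x": -4.8, "y": 4, "z": 0, "rx": 0, "ry": 0, "rz": 3},
    {"x": -6.4, "y": 5.4, "z": 0, "rx": 0, "ry": 0, "rz": 4},
    {"x": -8, "y": 6.7, "z": 0, "rx": 0, "ry": 0, "rz": 5},
    {"x": -9.6, "y": 8, "z": 0, "rx": 0, "ry": 0, "rz": 6},
    {"x": -11.2, "y": 9.4, "z": 0, "rx": 0, "ry": 0, "rz": 7},
    {"x": -12.8, "y": 10.7, "z": 0, "rx": 0, "ry": 0, "rz": 8}
  ]
}}

```text
time_s: 4.7
position: [0.4784, 0.022, 0.1614]
tcp_rot: [[0.957, 0.29, 0.0], [0.29, -0.957, -0.0], [-0.0, 0.0, -1.0]]
ft_force: [-0.3, 0.8, -3.0]
finger_gap: 0.0195
```

Run:
```python
from h import *
print(r.observe()['position'],togo([.48,.007,.165],down(3.8)))
```

```text
[0.47837838 0.0220146  0.16139821] (array([-0.28,  1.48, -0.36]), array([0.01, 0.  , 2.61]))
```

{"fn": "step_arm", "kwargs": {
  "rows": [
    {"x": -0.1, "y": 0.5, "z": 0, "rx": 0, "ry": 0, "rz": 1},
    {"x": -0.2, "y": 1, "z": 0, "rx": 0, "ry": 0, "rz": 2},
    {"x": -0.3, "y": 1.5, "z": 1, "rx": 0, "ry": 0, "rz": 2.6},
    {"x": -0.3, "y": 1.5, "z": 3, "rx": 0, "ry": 0, "rz": 2.6},
    {"x": -0.3, "y": 1.5, "z": 5, "rx": 0, "ry": 0, "rz": 2.6},
    {"x": -0.3, "y": 1.5, "z": 7, "rx": 0, "ry": 0, "rz": 2.6},
    {"x": -0.3, "y": 1.5, "z": 8, "rx": 0, "ry": 0, "rz": 2.6},
    {"x": -0.3, "y": 1.5, "z": 8, "rx": 0, "ry": 0, "rz": 2.6}
  ]
}}

```text
time_s: 5.37
position: [0.4789, 0.0077, 0.0796]
tcp_rot: [[0.997, 0.072, -0.003], [0.072, -0.997, -0.001], [-0.003, 0.001, -1.0]]
ft_force: [-0.4, 0.2, -2.4]
finger_gap: 0.0196
```

Run:
```python
from h import *
s=r.observe(); print(s['position'],s['ft_force'],s['torque'],togo([.48,.007,.057],down(3.8)))
a=snap('top','t2.png'); b=snap('wrist','w2.png')
A=cv2.resize(a[100:240,170:370],(600,420),interpolation=cv2.INTER_CUBIC)
B=cv2.resize(b,(200,150))
cv2.imwrite('pics/t2c.png',A[:,:,::-1])
```

```text
[0.47888789 0.00772984 0.07955512] [-0.3575473   0.18142998 -2.35338071] [-0.01453473  0.05679333 -0.02697257] (array([0.11, 0.08, 2.26]), array([0.01, 0.04, 0.06]))
```

View pics/t2c.png

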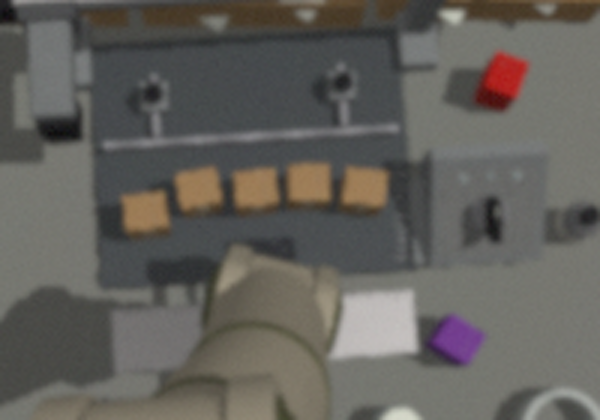

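The blade's front edge, (112,308) to (413,290), is parallel to the bar, (104,146) to (398,128), within about 0.1°, and it spans the whole row. The purple carton at (457,338) is clear. I advance and lower.

{"fn": "step_arm", "kwargs": {
  "rows": [
    {"x": 1, "y": 0, "z": 0, "rx": 0, "ry": 0, "rz": 0},
    {"x": 2, "y": 0, "z": 0.5, "rx": 0, "ry": 0, "rz": 0},
    {"x": 3, "y": 0, "z": 1.2, "rx": 0, "ry": 0, "rz": 0},
    {"x": 3.5, "y": 0, "z": 1.9, "rx": 0, "ry": 0, "rz": 0},
    {"x": 4, "y": 0, "z": 2.3, "rx": 0, "ry": 0, "rz": 0},
    {"x": 4.5, "y": 0, "z": 2.3, "rx": 0, "ry": 0, "rz": 0},
    {"x": 4.5, "y": 0, "z": 2.3, "rx": 0, "ry": 0, "rz": 0}
  ]
}}

```text
time_s: 6.05
position: [0.5256, 0.0123, 0.0582]
tcp_rot: [[0.997, 0.075, 0.0], [0.075, -0.997, -0.0], [0.0, 0.0, -1.0]]
ft_force: [-0.4, 0.4, -2.1]
finger_gap: 0.0201
```

Run:
```python
from h import *
s=r.observe(); print(s['position'],s['ft_force'],s['torque'],togo([.63,.0165,.057],down(3.8)))
```

```text
[0.52558334 0.01230723 0.05819034] [-0.36925444  0.41596421 -2.07204427] [-0.09483159  0.05646862 -0.02324117] (array([10.44,  0.36,  0.12]), array([ 0. , -0. ,  0.1]))
```

{"fn": "step_arm", "kwargs": {
  "rows": [
    {"x": 0.5, "y": 0, "z": 0.1, "rx": 0, "ry": 0, "rz": 0.1},
    {"x": 1, "y": 0, "z": 0.1, "rx": 0, "ry": 0, "rz": 0.1},
    {"x": 1.5, "y": 0, "z": 0.1, "rx": 0, "ry": 0, "rz": 0.1},
    {"x": 2, "y": 0, "z": 0.1, "rx": 0, "ry": 0, "rz": 0.1},
    {"x": 2.5, "y": 0, "z": 0.1, "rx": 0, "ry": 0, "rz": 0.1},
    {"x": 3, "y": 0, "z": 0.1, "rx": 0, "ry": 0, "rz": 0.1},
    {"x": 3.5, "y": 0, "z": 0.1, "rx": 0, "ry": 0, "rz": 0.1},
    {"x": 4, "y": 0.1, "z": 0.1, "rx": 0, "ry": 0, "rz": 0.1}
  ]
}}

```text
time_s: 6.72
position: [0.565, 0.0145, 0.0576]
tcp_rot: [[0.998, 0.066, -0.0], [0.066, -0.998, 0.0], [-0.0, -0.0, -1.0]]
ft_force: [-0.5, -0.1, -2.6]
finger_gap: 0.0197
```

{"fn": "step_arm", "kwargs": {
  "rows": [
    {"x": 0.4, "y": 0, "z": 0, "rx": 0, "ry": 0, "rz": 0},
    {"x": 0.8, "y": 0, "z": 0, "rx": 0, "ry": 0, "rz": 0},
    {"x": 1.2, "y": 0, "z": 0, "rx": 0, "ry": 0, "rz": 0},
    {"x": 1.6, "y": 0, "z": 0, "rx": 0, "ry": 0, "rz": 0},
    {"x": 2, "y": 0, "z": 0, "rx": 0, "ry": 0, "rz": 0},
    {"x": 2.4, "y": 0, "z": 0, "rx": 0, "ry": 0, "rz": 0},
    {"x": 2.8, "y": 0, "z": 0, "rx": 0, "ry": 0, "rz": 0},
    {"x": 3.2, "y": 0, "z": 0, "rx": 0, "ry": 0, "rz": 0}
  ]
}}

```text
time_s: 7.38
position: [0.5966, 0.0164, 0.0575]
tcp_rot: [[0.998, 0.066, -0.001], [0.066, -0.998, -0.0], [-0.001, -0.0, -1.0]]
ft_force: [-1.6, -0.2, -3.1]
finger_gap: 0.0199
```

Run:
```python
from h import *
s=r.observe(); print(s['position'],s['ft_force'],s['torque'],togo([.63,.0165,.057],down(3.8)))
a=snap('top','t3.png'); b=snap('side','s3.png')
A=cv2.resize(a[120:240,190:310],(400,400),interpolation=cv2.INTER_CUBIC)
B=cv2.resize(b[130:260,230:360],(400,400),interpolation=cv2.INTER_CUBIC)
cv2.imwrite('pics/c3.png',np.hstack([A,B])[:,:,::-1])
```

```text
[0.59660686 0.01635682 0.05752895] [-1.55234489 -0.15450628 -3.08004155] [-0.10810225  0.4283111  -0.01876483] (array([3.33, 0.21, 0.05]), array([-0.  ,  0.01, -0.  ]))
```

View pics/c3.png

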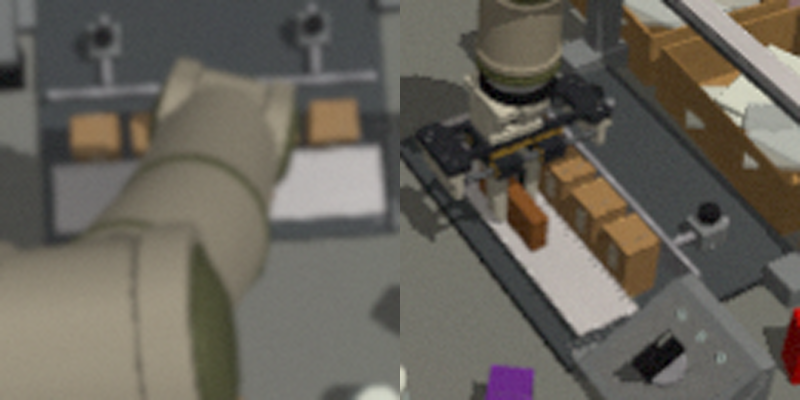

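The row is flush on the blade edge, with about 1.2 N of sliding force, and the bar is still roughly 30 mm ahead. I continue slowly.

{"fn": "step_arm", "kwargs": {
  "rows": [
    {"x": 0.25, "y": 0, "z": 0, "rx": 0, "ry": 0, "rz": 0},
    {"x": 0.5, "y": 0, "z": 0, "rx": 0, "ry": 0, "rz": 0},
    {"x": 0.75, "y": 0, "z": 0, "rx": 0, "ry": 0, "rz": 0},
    {"x": 1, "y": 0, "z": 0, "rx": 0, "ry": 0, "rz": 0},
    {"x": 1.25, "y": 0, "z": 0, "rx": 0, "ry": 0, "rz": 0},
    {"x": 1.5, "y": 0, "z": 0, "rx": 0, "ry": 0, "rz": 0},
    {"x": 1.75, "y": 0, "z": 0, "rx": 0, "ry": 0, "rz": 0},
    {"x": 2, "y": 0, "z": 0, "rx": 0, "ry": 0, "rz": 0}
  ]
}}

```text
time_s: 8.15
position: [0.6168, 0.0176, 0.0576]
tcp_rot: [[0.998, 0.066, 0.0], [0.066, -0.998, -0.0], [0.0, 0.0, -1.0]]
ft_force: [-0.9, -0.3, -4.1]
finger_gap: 0.0199
```

{"fn": "step_arm", "kwargs": {
  "rows": [
    {"x": 0.1, "y": 0, "z": 0, "rx": 0, "ry": 0, "rz": 0},
    {"x": 0.2, "y": 0, "z": 0, "rx": 0, "ry": 0, "rz": 0},
    {"x": 0.3, "y": 0, "z": 0, "rx": 0, "ry": 0, "rz": 0}
  ]
}}

```text
time_s: 8.4
position: [0.6192, 0.0178, 0.0577]
tcp_rot: [[0.998, 0.066, -0.001], [0.066, -0.998, 0.0], [-0.001, -0.0, -1.0]]
ft_force: [-2.5, -0.1, -2.6]
finger_gap: 0.0199
```

{"fn": "step_arm", "kwargs": {
  "rows": [
    {"x": 0.1, "y": 0, "z": 0, "rx": 0, "ry": 0, "rz": 0},
    {"x": 0.2, "y": 0, "z": 0, "rx": 0, "ry": 0, "rz": 0},
    {"x": 0.2, "y": 0, "z": 0, "rx": 0, "ry": 0, "rz": 0}
  ]
}}

```text
time_s: 8.65
position: [0.6219, 0.018, 0.0577]
tcp_rot: [[0.998, 0.066, 0.001], [0.066, -0.998, -0.0], [0.001, 0.0, -1.0]]
ft_force: [-0.5, -0.1, -2.9]
finger_gap: 0.0198
```

{"fn": "step_arm", "kwargs": {
  "rows": [
    {"x": 0.1, "y": 0, "z": 0, "rx": 0, "ry": 0, "rz": 0},
    {"x": 0.2, "y": 0, "z": 0, "rx": 0, "ry": 0, "rz": 0},
    {"x": 0.2, "y": 0, "z": 0, "rx": 0, "ry": 0, "rz": 0}
  ]
}}

```text
time_s: 8.9
position: [0.6238, 0.0181, 0.0577]
tcp_rot: [[0.998, 0.066, 0.0], [0.066, -0.998, -0.0], [0.0, 0.0, -1.0]]
ft_force: [-2.2, -0.1, -2.7]
finger_gap: 0.0199
```

{"fn": "step_arm", "kwargs": {
  "rows": [
    {"x": 0.1, "y": 0, "z": 0, "rx": 0, "ry": 0, "rz": 0},
    {"x": 0.2, "y": 0, "z": 0, "rx": 0, "ry": 0, "rz": 0},
    {"x": 0.2, "y": 0, "z": 0, "rx": 0, "ry": 0, "rz": 0}
  ]
}}

```text
time_s: 9.15
position: [0.6259, 0.0182, 0.0577]
tcp_rot: [[0.998, 0.066, 0.001], [0.066, -0.998, -0.0], [0.001, 0.0, -1.0]]
ft_force: [-0.7, 0.3, -2.0]
finger_gap: 0.0203
```

{"fn": "step_arm", "kwargs": {
  "rows": [
    {"x": 0.1, "y": 0, "z": 0, "rx": 0, "ry": 0, "rz": 0},
    {"x": 0.2, "y": 0, "z": 0, "rx": 0, "ry": 0, "rz": 0},
    {"x": 0.2, "y": 0, "z": 0, "rx": 0, "ry": 0, "rz": 0}
  ]
}}

```text
time_s: 9.4
position: [0.627, 0.0184, 0.0576]
tcp_rot: [[0.998, 0.066, -0.001], [0.066, -0.998, 0.0], [-0.001, -0.0, -1.0]]
ft_force: [-4.2, -0.6, 0.1]
finger_gap: 0.02
```

{"fn": "step_arm", "kwargs": {
  "rows": [
    {"x": 0.05, "y": 0, "z": 0, "rx": 0, "ry": 0, "rz": 0},
    {"x": 0.05, "y": 0, "z": 0, "rx": 0, "ry": 0, "rz": 0}
  ]
}}

```text
time_s: 9.57
position: [0.627, 0.0184, 0.0576]
tcp_rot: [[0.998, 0.066, -0.002], [0.066, -0.998, 0.0], [-0.002, -0.0, -1.0]]
ft_force: [-5.9, -1.3, 0.9]
finger_gap: 0.0198
```

Run:
```python
from h import *
s=r.observe(); print(s['position'],s['ft_force'],s['torque'])
```

```text
[0.6270149  0.01835295 0.05755012] [-5.86276748 -1.27456344  0.8917618 ] [-0.11856467  1.30755741 -0.07411602]
```

Contact is at 5.5 N, with the load centred within about 1 cm by the moment. Pressing on to about 10 N.

{"fn": "step_arm", "kwargs": {
  "rows": [
    {"x": 0.05, "y": 0, "z": 0, "rx": 0, "ry": 0, "rz": 0},
    {"x": 0.05, "y": 0, "z": 0, "rx": 0, "ry": 0, "rz": 0},
    {"x": 0.05, "y": 0, "z": 0, "rx": 0, "ry": 0, "rz": 0}
  ]
}}

```text
time_s: 9.82
position: [0.6271, 0.0183, 0.0575]
tcp_rot: [[0.998, 0.066, -0.003], [0.066, -0.998, 0.0], [-0.003, -0.0, -1.0]]
ft_force: [-6.3, 0.3, 2.3]
finger_gap: 0.0198
```

{"fn": "step_arm", "kwargs": {
  "rows": [
    {"x": 0.03, "y": 0, "z": 0, "rx": 0, "ry": 0, "rz": 0},
    {"x": 0.03, "y": 0, "z": 0, "rx": 0, "ry": 0, "rz": 0},
    {"x": 0.03, "y": 0, "z": 0, "rx": 0, "ry": 0, "rz": 0}
  ]
}}

```text
time_s: 10.07
position: [0.627, 0.0184, 0.0575]
tcp_rot: [[0.998, 0.066, -0.003], [0.066, -0.998, 0.0], [-0.003, -0.0, -1.0]]
ft_force: [-7.5, -1.0, 3.0]
finger_gap: 0.0202
```

Run:
```python
from h import *
s=r.observe(); print(s['position'],s['ft_force'],s['torque'])
```

```text
[0.62704328 0.01837734 0.05747114] [-7.47367036 -1.04481569  2.9884521 ] [-0.17804595  1.73922524 -0.00903822]
```

{"fn": "step_arm", "kwargs": {
  "rows": [
    {"x": 0.06, "y": 0, "z": 0, "rx": 0, "ry": 0, "rz": 0},
    {"x": 0.06, "y": 0, "z": 0, "rx": 0, "ry": 0, "rz": 0},
    {"x": 0.06, "y": 0, "z": 0, "rx": 0, "ry": 0, "rz": 0}
  ]
}}

```text
time_s: 10.32
position: [0.6271, 0.0184, 0.0574]
tcp_rot: [[0.998, 0.066, -0.004], [0.066, -0.998, 0.0], [-0.004, -0.0, -1.0]]
ft_force: [-8.9, -0.1, 2.4]
finger_gap: 0.0198
```

{"fn": "step_arm", "kwargs": {
  "rows": [
    {"x": 0.04, "y": 0, "z": 0, "rx": 0, "ry": 0, "rz": 0},
    {"x": 0.04, "y": 0, "z": 0, "rx": 0, "ry": 0, "rz": 0},
    {"x": 0.04, "y": 0, "z": 0, "rx": 0, "ry": 0, "rz": 0}
  ]
}}

```text
time_s: 10.57
position: [0.6271, 0.0183, 0.0574]
tcp_rot: [[0.998, 0.066, -0.005], [0.066, -0.998, 0.0], [-0.005, -0.001, -1.0]]
ft_force: [-9.8, 0.2, 4.1]
finger_gap: 0.02
```

Run:
```python
from h import *
s=r.observe(); print(s['position'],s['ft_force'],s['torque'])
```

```text
[0.62713027 0.01831874 0.05738062] [-9.75939944  0.24625828  4.10454324] [-0.22192309  2.31639362 -0.03875648]
```

{"fn": "step_arm", "kwargs": {
  "rows": [
    {"x": 0.04, "y": 0, "z": 0, "rx": 0, "ry": 0, "rz": 0},
    {"x": 0.04, "y": 0, "z": 0, "rx": 0, "ry": 0, "rz": 0},
    {"x": 0.04, "y": 0, "z": 0, "rx": 0, "ry": 0, "rz": 0},
    {"x": 0.04, "y": 0, "z": 0, "rx": 0, "ry": 0, "rz": 0},
    {"x": 0.04, "y": 0, "z": 0, "rx": 0, "ry": 0, "rz": 0},
    {"x": 0.04, "y": 0, "z": 0, "rx": 0, "ry": 0, "rz": 0}
  ]
}}

```text
time_s: 11.07
position: [0.6271, 0.0183, 0.0573]
tcp_rot: [[0.998, 0.066, -0.006], [0.066, -0.998, 0.0], [-0.006, -0.001, -1.0]]
ft_force: [-10.3, -0.7, 3.6]
finger_gap: 0.02
```

Run:
```python
from h import *
s=r.observe(); print(s['position'],s['ft_force'],s['torque'])
a=snap('top','t4.png'); b=snap('side','s4.png')
A=cv2.resize(a[120:240,190:310],(400,400),interpolation=cv2.INTER_CUBIC)
B=cv2.resize(b[130:260,230:360],(400,400),interpolation=cv2.INTER_CUBIC)
cv2.imwrite('pics/c4.png',np.hstack([A,B])[:,:,::-1])
```

```text
[0.62714709 0.01834171 0.05733866] [-10.27377891  -0.69612472   3.61655016] [-0.13701988  2.50006816 -0.02274586]
```

View pics/c4.png

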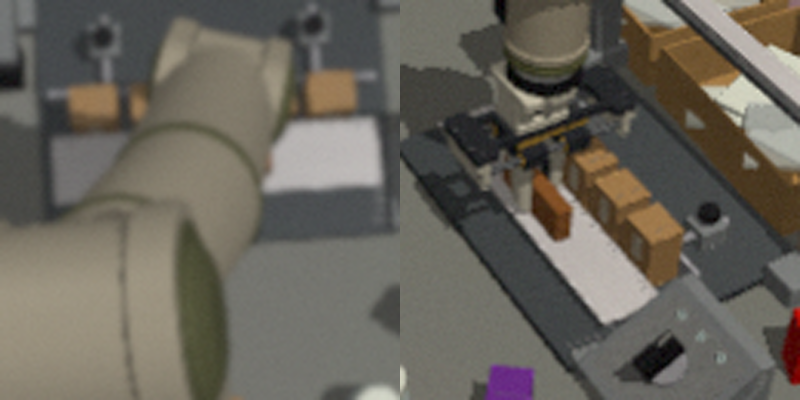

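The row is flush against the bar and square: top view carton 5 at (92,105) and carton 1 at (330,93) touch the bar. The hold was 10.3 N with about zero yaw moment. Backing off straight.

{"fn": "step_arm", "kwargs": {
  "rows": [
    {"x": -0.1, "y": 0, "z": 0, "rx": 0, "ry": 0, "rz": 0},
    {"x": -0.25, "y": 0, "z": 0, "rx": 0, "ry": 0, "rz": 0},
    {"x": -0.45, "y": 0, "z": 0, "rx": 0, "ry": 0, "rz": 0},
    {"x": -0.7, "y": 0, "z": 0, "rx": 0, "ry": 0, "rz": 0},
    {"x": -1.2, "y": 0, "z": 0, "rx": 0, "ry": 0, "rz": 0},
    {"x": -2, "y": 0, "z": 0, "rx": 0, "ry": 0, "rz": 0},
    {"x": -3.2, "y": 0, "z": 0, "rx": 0, "ry": 0, "rz": 0},
    {"x": -4.6, "y": 0, "z": 0, "rx": 0, "ry": 0, "rz": 0}
  ]
}}

```text
time_s: 11.83
position: [0.5841, 0.0155, 0.0578]
tcp_rot: [[0.998, 0.066, 0.001], [0.066, -0.998, -0.0], [0.001, 0.0, -1.0]]
ft_force: [-0.8, -0.8, -3.2]
finger_gap: 0.0198
```

{"fn": "step_arm", "kwargs": {
  "rows": [
    {"x": -1.5, "y": 0, "z": 0, "rx": 0, "ry": 0, "rz": 0},
    {"x": -3, "y": 0, "z": -0.5, "rx": 0, "ry": 0, "rz": 0},
    {"x": -4.5, "y": 0, "z": -2, "rx": 0, "ry": 0, "rz": 0},
    {"x": -6, "y": 0, "z": -4, "rx": 0, "ry": 0, "rz": 0},
    {"x": -7.5, "y": 0, "z": -6, "rx": 0, "ry": 0, "rz": 0},
    {"x": -9, "y": 0, "z": -8, "rx": 0, "ry": 0, "rz": 0},
    {"x": -10, "y": 0, "z": -10, "rx": 0, "ry": 0, "rz": 0},
    {"x": -10.5, "y": 0, "z": -11, "rx": 0, "ry": 0, "rz": 0}
  ]
}}

```text
time_s: 12.5
position: [0.4781, 0.0083, 0.1695]
tcp_rot: [[0.998, 0.065, 0.001], [0.065, -0.998, 0.001], [0.001, -0.001, -1.0]]
ft_force: [0.2, -0.3, -2.2]
finger_gap: 0.0201
```

Run:
```python
from h import *
s=r.observe(); print(s['position'],s['ft_force'],s['torque'],togo([.47,.31,.165],down(93.6)))
```

```text
[0.47811294 0.00827764 0.16954398] [ 0.15952811 -0.3062165  -2.2219174 ] [-0.01855281  0.07919757 -0.03848192] (array([  1.16, -30.16,   0.47]), array([ 1.000e-02, -2.000e-02, -1.797e+01]))
```

{"fn": "step_arm", "kwargs": {
  "rows": [
    {"x": 0, "y": -1.5, "z": 0, "rx": 0, "ry": 0, "rz": -1},
    {"x": 0, "y": -3.3, "z": 0, "rx": 0, "ry": 0, "rz": -2},
    {"x": 0, "y": -5.1, "z": 0, "rx": 0, "ry": 0, "rz": -3},
    {"x": 0, "y": -6.9, "z": 0, "rx": 0, "ry": 0, "rz": -4},
    {"x": 0, "y": -8.7, "z": 0, "rx": 0, "ry": 0, "rz": -5},
    {"x": 0, "y": -10.5, "z": 0, "rx": 0, "ry": 0, "rz": -6},
    {"x": 0, "y": -12.3, "z": 0, "rx": 0, "ry": 0, "rz": -7},
    {"x": 0, "y": -14, "z": 0, "rx": 0, "ry": 0, "rz": -8}
  ]
}}

```text
time_s: 13.17
position: [0.4703, 0.1494, 0.1675]
tcp_rot: [[0.719, 0.695, 0.001], [0.695, -0.719, 0.0], [0.001, 0.0, -1.0]]
ft_force: [0.4, -0.0, -2.4]
finger_gap: 0.0199
```

Run:
```python
from h import *
print(togo([.48,.325,.165],down(93.6)))
```

```text
(array([ 12.91, -11.94,   0.26]), array([ 0.01, -0.01, -9.91]))
```

{"fn": "step_arm", "kwargs": {
  "rows": [
    {"x": 1.6, "y": -1.5, "z": 0, "rx": 0, "ry": 0, "rz": -1.2},
    {"x": 3.2, "y": -3, "z": 0, "rx": 0, "ry": 0, "rz": -2.4},
    {"x": 4.8, "y": -4.5, "z": 0, "rx": 0, "ry": 0, "rz": -3.6},
    {"x": 6.4, "y": -6, "z": 0, "rx": 0, "ry": 0, "rz": -4.8},
    {"x": 8, "y": -7.5, "z": 0, "rx": 0, "ry": 0, "rz": -6},
    {"x": 9.6, "y": -9, "z": 0, "rx": 0, "ry": 0, "rz": -7.2},
    {"x": 11.2, "y": -10.5, "z": 0, "rx": 0, "ry": 0, "rz": -8.4},
    {"x": 12.6, "y": -11.7, "z": 0, "rx": 0, "ry": 0, "rz": -9.5}
  ]
}}

```text
time_s: 13.83
position: [0.4801, 0.3218, 0.1674]
tcp_rot: [[-0.028, 1.0, 0.0], [1.0, 0.028, 0.001], [0.001, 0.0, -1.0]]
ft_force: [0.7, 1.1, -2.4]
finger_gap: 0.0195
```

{"fn": "step_arm", "kwargs": {
  "rows": [
    {"x": 0, "y": 0, "z": 2, "rx": 0, "ry": 0, "rz": 0},
    {"x": 0, "y": 0, "z": 4, "rx": 0, "ry": 0, "rz": 0},
    {"x": 0, "y": 0, "z": 6, "rx": 0, "ry": 0, "rz": 0},
    {"x": 0, "y": 0, "z": 8, "rx": 0, "ry": 0, "rz": 0},
    {"x": 0, "y": 0, "z": 10, "rx": 0, "ry": 0, "rz": 0},
    {"x": 0, "y": 0, "z": 11.5, "rx": 0, "ry": 0, "rz": 0},
    {"x": 0, "y": 0, "z": 12.5, "rx": 0, "ry": 0, "rz": 0},
    {"x": 0, "y": 0, "z": 12.5, "rx": 0, "ry": 0, "rz": 0}
  ]
}}

```text
time_s: 14.5
position: [0.4795, 0.3195, 0.0406]
tcp_rot: [[-0.023, 1.0, -0.002], [1.0, 0.023, -0.002], [-0.001, -0.002, -1.0]]
ft_force: [-0.4, -0.2, -2.3]
finger_gap: 0.0197
```

Run:
```python
from h import *
s=r.observe(); print(s['position'],s['ft_force'],s['torque'])
```

```text
[0.47947101 0.31951215 0.04055569] [-0.39638956 -0.19506019 -2.29742355] [ 0.02070551  0.01004188 -0.0176821 ]
```

{"fn": "step_arm", "kwargs": {
  "rows": [
    {"x": 0, "y": 0, "z": 0.2, "rx": 0, "ry": 0, "rz": 0},
    {"x": 0, "y": 0, "z": 0.5, "rx": 0, "ry": 0, "rz": 0},
    {"x": 0, "y": 0, "z": 0.75, "rx": 0, "ry": 0, "rz": 0},
    {"x": 0, "y": 0, "z": 0.75, "rx": 0, "ry": 0, "rz": 0}
  ]
}}

```text
time_s: 14.83
position: [0.4805, 0.3201, 0.0354]
tcp_rot: [[-0.022, 1.0, 0.001], [1.0, 0.022, 0.001], [0.001, 0.001, -1.0]]
ft_force: [0.1, 0.7, -2.8]
finger_gap: 0.0197
```

{"fn": "step_arm", "kwargs": {
  "rows": [
    {"x": 0, "y": 0, "z": 0.1, "rx": 0, "ry": 0, "rz": 0},
    {"x": 0, "y": 0, "z": 0.1, "rx": 0, "ry": 0, "rz": 0},
    {"x": 0, "y": 0, "z": 0.1, "rx": 0, "ry": 0, "rz": 0}
  ]
}}

```text
time_s: 15.08
position: [0.4804, 0.32, 0.0344]
tcp_rot: [[-0.022, 1.0, 0.0], [1.0, 0.022, 0.0], [0.0, 0.0, -1.0]]
ft_force: [-0.2, -0.0, -2.1]
finger_gap: 0.0196
```

{"fn": "step_arm", "kwargs": {
  "rows": [
    {"x": 0, "y": 0, "z": 0.1, "rx": 0, "ry": 0, "rz": 0},
    {"x": 0, "y": 0, "z": 0.2, "rx": 0, "ry": 0, "rz": 0},
    {"x": 0, "y": 0, "z": 0.2, "rx": 0, "ry": 0, "rz": 0}
  ]
}}

```text
time_s: 15.33
position: [0.4804, 0.32, 0.0322]
tcp_rot: [[-0.022, 1.0, 0.0], [1.0, 0.022, 0.0], [0.0, 0.0, -1.0]]
ft_force: [1.4, 0.3, -0.7]
finger_gap: 0.0198
```

{"fn": "step_arm", "kwargs": {
  "rows": [
    {"x": 0, "y": 0, "z": 0.1, "rx": 0, "ry": 0, "rz": 0},
    {"x": 0, "y": 0, "z": 0.1, "rx": 0, "ry": 0, "rz": 0},
    {"x": 0, "y": 0, "z": 0.1, "rx": 0, "ry": 0, "rz": 0}
  ]
}}

```text
time_s: 15.58
position: [0.4804, 0.32, 0.0321]
tcp_rot: [[-0.022, 1.0, 0.001], [1.0, 0.022, 0.0], [0.0, 0.001, -1.0]]
ft_force: [-0.9, -1.2, 11.4]
finger_gap: 0.0196
```

{"fn": "step_arm", "kwargs": {
  "rows": [
    {"x": 0, "y": 0, "z": -0.1, "rx": 0, "ry": 0, "rz": 0},
    {"x": 0, "y": 0, "z": -0.1, "rx": 0, "ry": 0, "rz": 0},
    {"x": 0, "y": 0, "z": -0.1, "rx": 0, "ry": 0, "rz": 0},
    {"x": 0, "y": 0, "z": -0.1, "rx": 0, "ry": 0, "rz": 0},
    {"x": 0, "y": 0, "z": -0.1, "rx": 0, "ry": 0, "rz": 0}
  ],
  "gripper": 6
}}

```text
time_s: 16.0
position: [0.4803, 0.3199, 0.032]
tcp_rot: [[-0.022, 1.0, -0.0], [1.0, 0.022, -0.0], [-0.0, -0.0, -1.0]]
ft_force: [0.3, -0.0, 0.4]
finger_gap: 0.0485
```

{"fn": "step_arm", "kwargs": {
  "rows": [
    {"x": 0, "y": 0, "z": -2, "rx": 0, "ry": 0, "rz": 0},
    {"x": 0, "y": 0, "z": -4.5, "rx": 0, "ry": 0, "rz": 0},
    {"x": 0, "y": 0, "z": -8, "rx": 0, "ry": 0, "rz": 0},
    {"x": 0, "y": 0, "z": -12, "rx": 0, "ry": 0, "rz": 0},
    {"x": 0, "y": 0, "z": -16, "rx": 0, "ry": 0, "rz": 0},
    {"x": 0, "y": 0, "z": -20, "rx": 0, "ry": 0, "rz": 0},
    {"x": 0, "y": 0, "z": -22, "rx": 0, "ry": 0, "rz": 0}
  ]
}}

```text
time_s: 16.58
position: [0.4812, 0.3206, 0.2569]
tcp_rot: [[-0.022, 1.0, 0.004], [1.0, 0.022, 0.003], [0.003, 0.004, -1.0]]
ft_force: [0.3, 0.7, 0.8]
finger_gap: 0.0601
```

Run:
```python
from h import *
from scipy.optimize import least_squares
np.set_printoptions(precision=4,suppress=True)
# wing-top centre & lamps & disc triangulated: top crop1 px and side crop2 px
top=lambda c:(np.array(c,float)+.5)/3.6-.5+[150,90]
side=lambda c:(np.array(c,float)+.5)/3-.5+[170,95]
T,S=r.camera_params('top'),r.camera_params('side')
pts={'wing':((664,298),(435,455)),'lampL':((628,248),(455,411)),'lampM':((660,247),(473,433)),'lampR':((693,246),(492,454)),'cornBL':((587,217),(463,377)),'cornBR':((727,208),(545,460)),'cornFL':((590,356),(350,450)),'cornFR':((722,349),(438,560))}
for n,(a,b) in pts.items():
    f=lambda X:np.r_[proj(T,X)[0]-top(a),proj(S,X)[0]-side(b)]
    s=least_squares(f,[.6,-.24,.1]); print(n,s.x,s.fun)
s=r.observe(); print(s['position'],s['finger_gap'],s['qpos'].round(2))
```

```text
wing [ 0.6138 -0.2488  0.0806] [-0.0047  0.0115  0.0102 -0.0021]
lampL [ 0.6582 -0.2143  0.0858] [-0.207   0.5003  0.4574 -0.0991]
lampM [ 0.6595 -0.2445  0.0848] [-0.2063  0.494   0.4454 -0.0984]
lampR [ 0.6605 -0.2751  0.0868] [-0.1779  0.4218  0.3753 -0.0845]
cornBL [ 0.6895 -0.1777  0.0827] [-0.0279  0.067   0.0627 -0.014 ]
cornBR [ 0.6964 -0.3067  0.0936] [-0.0381  0.0877  0.0777 -0.0188]
cornFL [ 0.5624 -0.1845  0.0442] [-0.1585  0.4115  0.3699 -0.0647]
cornFR [ 0.5784 -0.3191  0.0231] [ 0.513  -1.2765 -1.0763  0.2096]
[0.4812 0.3206 0.2569] 0.06013065195631491 [-0.61  0.4  -0.1   1.92  0.05  0.82  0.85]
```

```bash
cat >> h.py <<'E'
a=np.radians(3.8); FX=np.array([np.cos(a),np.sin(a),0]); FY=np.array([-np.sin(a),np.cos(a),0]); UZ=np.array([0,0,1.])
N=-.5*FX+np.sqrt(.75)*UZ; UP=np.cross(FY,N); UP=np.sqrt(.75)*FX+.5*UZ
RS=np.c_[FY,UP,-N]
E
python3 - <<'E'
from h import *
print(np.linalg.det(RS)); F=np.array([.6305,-.2455,.0663]); G=F+.028*N
print(G,togo(G+.13*N,RS))
E
```

```text
0.9999999999999998
[ 0.61653078 -0.24642783  0.09054871] (array([-57.29,   5.76,   5.22]), array([-5.95,  0.1 , -0.5 ]))
```

{"fn": "step_arm", "kwargs": {
  "rows": [
    {"x": -3, "y": 0, "z": -0.5, "rx": 0, "ry": 0, "rz": 0},
    {"x": -6.5, "y": 0, "z": -0.5, "rx": 0, "ry": 0, "rz": 0},
    {"x": -10, "y": 0, "z": -0.5, "rx": 0, "ry": 0, "rz": 0},
    {"x": -13.5, "y": 0, "z": -0.5, "rx": 0, "ry": 0, "rz": 0},
    {"x": -17, "y": 0, "z": -0.5, "rx": 0, "ry": 0, "rz": 0},
    {"x": -20.5, "y": 0, "z": -0.5, "rx": 0, "ry": 0, "rz": 0},
    {"x": -24, "y": 0, "z": -0.5, "rx": 0, "ry": 0, "rz": 0},
    {"x": -27.5, "y": 0, "z": -0.5, "rx": 0, "ry": 0, "rz": 0}
  ]
}}

```text
time_s: 17.25
position: [0.486, 0.0433, 0.2572]
tcp_rot: [[-0.022, 1.0, 0.0], [1.0, 0.022, -0.0], [-0.0, 0.0, -1.0]]
ft_force: [0.3, -0.4, -0.4]
finger_gap: 0.0597
```

{"fn": "step_arm", "kwargs": {
  "rows": [
    {"x": -3.5, "y": 0, "z": 0, "rx": -0.7, "ry": 0, "rz": 0},
    {"x": -7, "y": 0, "z": 0, "rx": -1.4, "ry": 0, "rz": 0},
    {"x": -10.5, "y": 0, "z": 0, "rx": -2.1, "ry": 0, "rz": 0},
    {"x": -14, "y": 0, "z": 0, "rx": -2.8, "ry": 0, "rz": 0},
    {"x": -17.5, "y": 0, "z": 0, "rx": -3.5, "ry": 0, "rz": 0},
    {"x": -21, "y": 0, "z": 0, "rx": -4.2, "ry": 0, "rz": 0},
    {"x": -24.5, "y": 0, "z": 0, "rx": -5, "ry": 0, "rz": 0},
    {"x": -28, "y": 0, "z": 0, "rx": -5.8, "ry": 0, "rz": 0}
  ]
}}

```text
time_s: 17.92
position: [0.4932, -0.1947, 0.2554]
tcp_rot: [[-0.026, 0.904, 0.426], [1.0, 0.021, 0.017], [0.007, 0.426, -0.905]]
ft_force: [0.0, -0.3, -1.7]
finger_gap: 0.0604
```

Run:
```python
from h import *
F=np.array([.6305,-.2455,.0663]); G=F+.028*N; print(r.observe()['position'],r.observe()['qpos'].round(2))
print(G,togo(G+.13*N,RS))
```

```text
[ 0.49316909 -0.19474044  0.25544587] [ 0.66  0.26 -0.35  2.28 -0.33  0.21  2.24]
[ 0.61653078 -0.24642783  0.09054871] (array([-5.78,  2.94,  7.13]), array([-0.95,  0.15, -0.44]))
```

{"fn": "step_arm", "kwargs": {
  "rows": [
    {"x": -1, "y": 0.5, "z": 1.2, "rx": -0.2, "ry": 0, "rz": -0.1},
    {"x": -2, "y": 1, "z": 2.4, "rx": -0.4, "ry": 0, "rz": -0.2},
    {"x": -3, "y": 1.5, "z": 3.6, "rx": -0.6, "ry": 0.1, "rz": -0.3},
    {"x": -4, "y": 2, "z": 4.8, "rx": -0.8, "ry": 0.1, "rz": -0.4},
    {"x": -5, "y": 2.5, "z": 6, "rx": -0.9, "ry": 0.1, "rz": -0.4},
    {"x": -5.5, "y": 2.9, "z": 7, "rx": -0.9, "ry": 0.1, "rz": -0.4},
    {"x": -5.5, "y": 2.9, "z": 7, "rx": -0.9, "ry": 0.1, "rz": -0.4}
  ]
}}

```text
time_s: 18.5
position: [0.5542, -0.2497, 0.2099]
tcp_rot: [[-0.068, 0.873, 0.482], [0.998, 0.057, 0.037], [0.005, 0.484, -0.875]]
ft_force: [-0.3, 0.1, -0.2]
finger_gap: 0.0603
```

```bash
cat > ov.py <<'E'
from h import *
import sys
F=np.array([float(v) for v in sys.argv[1:4]]); G=F+.028*N
s=r.observe(); print(s['position'],s['qpos'].round(2)); print(togo(G+.13*N,RS))
p=r.camera_params('wrist'); im=snap('wrist','raw.png'); b=cv2.cvtColor(cv2.resize(im,(768,576)),cv2.COLOR_RGB2BGR)
for h in (.008,.042):
  q=[F+u*UP+v*FY+h*N for u,v in((-.023,-.0065),(.023,-.0065),(.023,.0065),(-.023,.0065))]
  if h==.008: q+=[F+h*N+.021*(np.cos(t)*UP+np.sin(t)*FY) for t in np.arange(0,6.28,.5)]
  for x in proj(p,q)*1.5: cv2.circle(b,tuple(int(v) for v in x),3,(0,255,0) if h>.01 else (0,255,255),-1)
cv2.imwrite('pics/'+sys.argv[4],b)
E
python3 ov.py .6305 -.2455 .0663 sw1.png
```

```text
[ 0.55418616 -0.24968269  0.2099017 ] [ 0.78  0.44 -0.43  2.2  -0.58  0.11  2.63]
(array([-0.09, -0.55,  0.47]), array([-0.22, -0.06, -0.01]))
```

View pics/sw1.png

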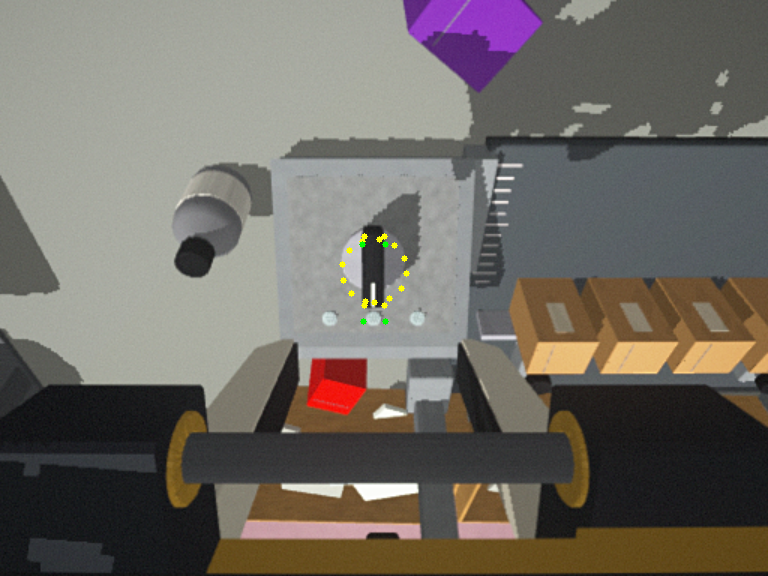

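The wrist view shows the wing dark at (372,226–308), the disc centred at about (374,263), and lamps at (330,318), (373,318) and (417,318). My model sits about 12 px too far up the slope. I refine it by a fit.

Run:
```python
from h import *
from scipy.optimize import least_squares
p=r.camera_params('wrist'); F0=np.array([.6305,-.2455,.0663])
def m(x):
    F=F0+x[0]*UP+x[1]*N+x[2]*FY
    return F,proj(p,[F+.008*N-.023*UP,F+.042*N+.023*UP])*1.5
obs=np.array([[372.5,226],[373,308]])
print('wing'); s=least_squares(lambda x:(m(x)[1]-obs).ravel(),[0,0,0],x_scale=.01); print(s.x*1000,s.fun,m(s.x)[0])
s=least_squares(lambda x:(m([x[0],0,x[1]])[1]-obs).ravel(),[0,0],x_scale=.01); print(s.x*1000,s.fun,m([s.x[0],0,s.x[1]])[0])
print(proj(p,[[.6582,-.2143,.0858],[.6595,-.2445,.0848],[.6605,-.2751,.0868]])*1.5)
T=r.camera_params('top');t=(np.array([660,247])+.5)/3.6-.5+[150,90]
s=least_squares(lambda X:np.r_[proj(T,X)[0]-t,proj(p,X)[0]-np.array([373,318])/1.5],[.66,-.244,.085]);print('lampM',s.x,s.fun)
F=F0-.0065*UP; G=F+.033*N
print(togo(G+.05*N,RS))
```

```text
wing
[-5.79809729 -9.81274578  0.49084525] [ 0.30888877  0.00036885 -0.28763146 -0.00033366] [ 0.6303528  -0.24501785  0.05490286]
[-7.88916182  0.51514415] [ 0.31172118 -1.42779551 -0.28802812  1.38740975] [ 0.62364867 -0.24543879  0.06235542]
[[414.98732041 320.92999712]
 [370.76027604 319.16085258]
 [325.6347988  320.34686284]]
lampM [ 0.66074207 -0.24313104  0.08265544] [-0.75359017  0.26440503 -0.23441492  0.0886898 ]
(array([-0.28, -1.01,  8.05]), array([-0.22, -0.07,  0.01]))
```

Run:
```python
from h import *
print(togo(np.array([.6263,-.2452,.0604])+.085*N,RS))
```

```text
(array([-0.22, -1.01,  8.15]), array([-0.22, -0.07,  0.01]))
```

{"fn": "step_arm", "kwargs": {
  "rows": [
    {"x": 0, "y": 0, "z": 1.5, "rx": 0, "ry": 0, "rz": 0},
    {"x": -0.1, "y": -0.1, "z": 3, "rx": 0, "ry": 0, "rz": 0},
    {"x": -0.1, "y": -0.2, "z": 4.5, "rx": 0, "ry": 0, "rz": 0},
    {"x": -0.2, "y": -0.3, "z": 6, "rx": 0, "ry": 0, "rz": 0},
    {"x": -0.2, "y": -0.4, "z": 7, "rx": 0, "ry": 0, "rz": 0},
    {"x": -0.2, "y": -0.4, "z": 7.8, "rx": 0, "ry": 0, "rz": 0},
    {"x": -0.2, "y": -0.4, "z": 7.8, "rx": 0, "ry": 0, "rz": 0}
  ]
}}

```text
time_s: 19.13
position: [0.5971, -0.2574, 0.1603]
tcp_rot: [[-0.077, 0.891, 0.448], [0.997, 0.056, 0.06], [0.028, 0.451, -0.892]]
ft_force: [-0.5, 0.1, -0.2]
finger_gap: 0.0598
```

```bash
sed -i 's/.13\*N,RS/.005*N,RS/' ov.py; python3 ov.py .6263 -.2452 .0604 sw2.png
```

```text
[ 0.59710202 -0.25736708  0.1603132 ] [ 0.69  0.55 -0.35  2.12 -0.58  0.11  2.63]
(array([ 0.8 , -2.02,  7.  ]), array([-0.64, -0.35, -0.05]))
```

View pics/sw2.png

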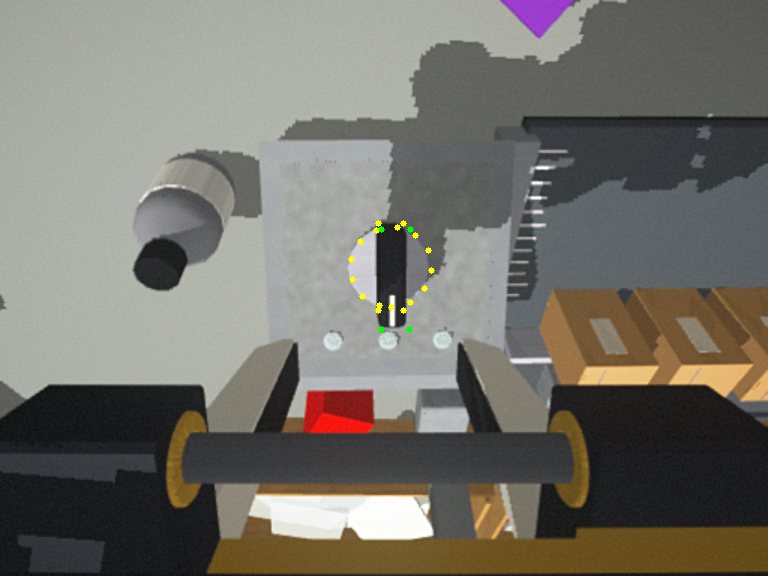

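The model now fits within 2 mm: wing at (391,223–326), about 2 mm toward -y. Joints 6 and 7 are at their limits, so I use an 8° shallower tilt. The pads stay parallel to the wing.

```bash
cat >> h.py <<'E'
SW=np.array([.6263,-.2470,.0604]); RT=RS@cv2.Rodrigues(np.radians([8.,0,0]))[0]
E
python3 - <<'E'
from h import *
print(togo(SW+.085*N,RT),togo(SW+.033*N,RT))
E
```

```text
(array([ 0.77, -2.3 ,  1.88]), array([ 0.96, -0.34, -0.02])) (array([ 0.62, -2.01,  7.07]), array([ 0.96, -0.34, -0.02]))
```

{"fn": "step_arm", "kwargs": {
  "rows": [
    {"x": 0, "y": 0, "z": 0, "rx": 0.5, "ry": 0, "rz": 0},
    {"x": 0, "y": 0, "z": 0, "rx": 1, "ry": 0, "rz": 0},
    {"x": 0, "y": 0, "z": 0, "rx": 1.6, "ry": 0, "rz": 0},
    {"x": 0, "y": 0, "z": 0, "rx": 1.6, "ry": 0, "rz": 0},
    {"x": 0, "y": 0, "z": 0, "rx": 1.6, "ry": 0, "rz": 0},
    {"x": 0, "y": 0, "z": 0, "rx": 1.6, "ry": 0, "rz": 0}
  ]
}}

```text
time_s: 19.68
position: [0.5959, -0.2572, 0.1618]
tcp_rot: [[-0.077, 0.944, 0.322], [0.997, 0.064, 0.051], [0.028, 0.324, -0.946]]
ft_force: [-0.3, -0.1, -0.6]
finger_gap: 0.0598
```

Run:
```python
from h import *
print(r.observe()['qpos'].round(2),togo(SW+.085*N,RT),togo(SW+.033*N,RT))
```

```text
[ 0.44  0.53 -0.05  2.05 -0.51  0.31  2.51] (array([ 0.75, -1.98,  2.28]), array([-0.61, -0.34,  0.  ])) (array([ 0.6 , -0.98,  7.38]), array([-0.61, -0.34,  0.  ]))
```

{"fn": "step_arm", "kwargs": {
  "rows": [
    {"x": 0.2, "y": -0.7, "z": 0.4, "rx": -0.1, "ry": -0.1, "rz": 0},
    {"x": 0.4, "y": -1.4, "z": 1, "rx": -0.3, "ry": -0.2, "rz": 0},
    {"x": 0.7, "y": -2, "z": 1.6, "rx": -0.4, "ry": -0.3, "rz": 0},
    {"x": 0.7, "y": -2, "z": 2.3, "rx": -0.4, "ry": -0.3, "rz": 0},
    {"x": 0.7, "y": -2, "z": 2.3, "rx": -0.4, "ry": -0.3, "rz": 0}
  ]
}}

```text
time_s: 20.1
position: [0.5831, -0.2513, 0.1325]
tcp_rot: [[-0.066, 0.933, 0.354], [0.998, 0.06, 0.028], [0.005, 0.355, -0.935]]
ft_force: [1.4, -0.2, -0.1]
finger_gap: 0.0598
```

Run:
```python
from h import *
print(r.observe()['qpos'].round(2),togo(SW+.085*N,RT),togo(SW+.033*N,RT))
```

```text
[ 0.51  0.56 -0.16  2.13 -0.54  0.15  2.55] (array([ 0.15,  0.14, -0.11]), array([-0.24, -0.05, -0.03])) (array([0.13, 0.97, 5.03]), array([-0.24, -0.05, -0.03]))
```

{"fn": "step_arm", "kwargs": {
  "rows": [
    {"x": 0.1, "y": 0.2, "z": 0.8, "rx": 0.1, "ry": 0, "rz": 0},
    {"x": 0.1, "y": 0.3, "z": 1.6, "rx": 0.2, "ry": 0, "rz": 0},
    {"x": 0.1, "y": 0.5, "z": 2.4, "rx": 0.3, "ry": 0, "rz": 0},
    {"x": 0.1, "y": 0.6, "z": 3.2, "rx": 0.3, "ry": 0, "rz": 0},
    {"x": 0.1, "y": 0.8, "z": 4, "rx": 0.3, "ry": 0, "rz": 0},
    {"x": 0.1, "y": 0.9, "z": 4.6, "rx": 0.3, "ry": 0, "rz": 0},
    {"x": 0.1, "y": 1, "z": 5, "rx": 0.3, "ry": 0, "rz": 0},
    {"x": 0.1, "y": 1, "z": 5, "rx": 0.3, "ry": 0, "rz": 0}
  ]
}}

```text
time_s: 20.77
position: [0.6114, -0.2476, 0.0895]
tcp_rot: [[-0.068, 0.942, 0.33], [0.998, 0.063, 0.026], [0.003, 0.331, -0.944]]
ft_force: [0.5, 0.5, -0.3]
finger_gap: 0.06
```

Run:
```python
from h import *
s=r.observe()
print(s['ft_force'],s['qpos'].round(2),togo(SW+.033*N,RT))
```

```text
[ 0.53837994  0.51375999 -0.2515066 ] [ 0.46  0.65 -0.13  2.08 -0.55  0.12  2.54] (array([-0.04, -0.17, -0.  ]), array([-0.54, -0.04,  0.  ]))
```

{"fn": "step_arm", "kwargs": {
  "rows": [
    {"x": 0, "y": 0, "z": 0, "rx": 0, "ry": 0, "rz": 0},
    {"x": 0, "y": 0, "z": 0, "rx": 0, "ry": 0, "rz": 0},
    {"x": 0, "y": 0, "z": 0, "rx": 0, "ry": 0, "rz": 0},
    {"x": 0, "y": 0, "z": 0, "rx": 0, "ry": 0, "rz": 0},
    {"x": 0, "y": 0, "z": 0, "rx": 0, "ry": 0, "rz": 0},
    {"x": 0, "y": 0, "z": 0, "rx": 0, "ry": 0, "rz": 0},
    {"x": 0, "y": 0, "z": 0, "rx": 0, "ry": 0, "rz": 0},
    {"x": 0, "y": 0, "z": 0, "rx": 0, "ry": 0, "rz": 0}
  ],
  "gripper": 0
}}

```text
time_s: 21.43
position: [0.6112, -0.2481, 0.0907]
tcp_rot: [[-0.067, 0.941, 0.331], [0.998, 0.062, 0.025], [0.003, 0.332, -0.943]]
ft_force: [-0.2, 0.7, 1.0]
finger_gap: 0.0126
```

{"fn": "step_arm", "kwargs": {
  "rows": [
    {"x": 0, "y": 0, "z": 0, "rx": 0, "ry": 0.1, "rz": 0.5},
    {"x": 0, "y": 0, "z": 0, "rx": 0, "ry": 0.2, "rz": 1},
    {"x": 0, "y": 0, "z": 0, "rx": 0, "ry": 0.3, "rz": 1.5},
    {"x": 0, "y": 0, "z": 0, "rx": 0, "ry": 0.4, "rz": 2},
    {"x": 0, "y": 0, "z": 0, "rx": 0, "ry": 0.48, "rz": 2.5},
    {"x": 0, "y": 0, "z": 0, "rx": 0, "ry": 0.57, "rz": 3}
  ]
}}

```text
time_s: 21.93
position: [0.6112, -0.2488, 0.0906]
tcp_rot: [[0.167, 0.928, 0.333], [0.976, -0.203, 0.074], [0.136, 0.313, -0.94]]
ft_force: [-1.1, -4.2, 1.0]
finger_gap: 0.013
```

```bash
cat > st.py <<'E'
from h import *
s=r.observe(); R=np.array(s['tcp_rot']); jx=R[:,0]
print(s['position'],s['ft_force'].round(1),s['torque'].round(2),s['qpos'].round(2),s['finger_gap'])
print('about -N angle',np.degrees(np.arctan2(-jx@UP,jx@FY)) ,'pivot off mm',((s['position']-SW)@np.c_[FY,UP,N]*1000).round(1),'-N in tool',(-R.T@N).round(3))
E
python3 st.py
```

```text
[ 0.61117208 -0.2487756   0.09064578] [-1.1 -4.2  1. ] [-0.95  0.53 -0.26] [ 0.5   0.66 -0.15  2.07 -0.67  0.17  2.42] 0.012992983789336863
about -N angle -15.592269778951813 pivot off mm [-0.8  1.9 33.8] -N in tool [-0.002  0.185  0.983]
```

Gripped at 13 mm and turned 15.6° clockwise, with small forces. Continuing to the stop.

{"fn": "step_arm", "kwargs": {
  "rows": [
    {"x": 0, "y": 0, "z": 0, "rx": 0, "ry": 0.1, "rz": 0.6},
    {"x": 0, "y": 0, "z": 0, "rx": 0, "ry": 0.2, "rz": 1.2},
    {"x": 0, "y": 0, "z": 0, "rx": 0, "ry": 0.33, "rz": 1.8},
    {"x": 0, "y": 0, "z": 0, "rx": 0, "ry": 0.45, "rz": 2.4},
    {"x": 0, "y": 0, "z": 0, "rx": 0, "ry": 0.56, "rz": 3},
    {"x": 0, "y": 0, "z": 0, "rx": 0, "ry": 0.68, "rz": 3.6},
    {"x": 0, "y": 0, "z": 0, "rx": 0, "ry": 0.79, "rz": 4.2},
    {"x": 0, "y": 0, "z": 0, "rx": 0, "ry": 0.9, "rz": 4.8}
  ]
}}

```text
time_s: 22.6
position: [0.6108, -0.2497, 0.0904]
tcp_rot: [[0.506, 0.784, 0.36], [0.8, -0.582, 0.144], [0.322, 0.216, -0.922]]
ft_force: [-2.7, -6.3, 0.6]
finger_gap: 0.0126
```

```bash
python3 st.py
```

```text
[ 0.6108156  -0.24967217  0.09039297] [-2.7 -6.3  0.6] [-1.67  0.94 -0.4 ] [ 0.57  0.67 -0.19  2.06 -0.87  0.22  2.24] 0.012553003707746547
about -N angle -40.07927558454089 pivot off mm [-1.6  1.5 33.8] -N in tool [-0.     0.185  0.983]
```

{"fn": "step_arm", "kwargs": {
  "rows": [
    {"x": 0, "y": 0, "z": 0, "rx": 0, "ry": 0.1, "rz": 0.5},
    {"x": 0, "y": 0, "z": 0, "rx": 0, "ry": 0.19, "rz": 1},
    {"x": 0, "y": 0, "z": 0, "rx": 0, "ry": 0.28, "rz": 1.5},
    {"x": 0, "y": 0, "z": 0, "rx": 0, "ry": 0.38, "rz": 2},
    {"x": 0, "y": 0, "z": 0, "rx": 0, "ry": 0.43, "rz": 2.3},
    {"x": 0, "y": 0, "z": 0, "rx": 0, "ry": 0.43, "rz": 2.3}
  ]
}}

```text
time_s: 23.1
position: [0.6106, -0.2501, 0.0902]
tcp_rot: [[0.638, 0.669, 0.381], [0.663, -0.729, 0.171], [0.392, 0.144, -0.909]]
ft_force: [-3.3, -6.4, 0.8]
finger_gap: 0.0126
```

```bash
python3 st.py
```

```text
[ 0.61056508 -0.25008037  0.09024386] [-3.3 -6.4  0.8] [-1.66  1.   -0.36] [ 0.62  0.68 -0.23  2.06 -0.96  0.22  2.15] 0.012640105824599708
about -N angle -51.76120930695246 pivot off mm [-2.   1.1 33.8] -N in tool [0.001 0.185 0.983]
```

{"fn": "step_arm", "kwargs": {
  "rows": [
    {"x": 0, "y": 0, "z": 0, "rx": 0, "ry": 0.05, "rz": 0.25},
    {"x": 0, "y": 0, "z": 0, "rx": 0, "ry": 0.09, "rz": 0.5},
    {"x": 0, "y": 0, "z": 0, "rx": 0, "ry": 0.09, "rz": 0.5}
  ]
}}

```text
time_s: 23.35
position: [0.6105, -0.2501, 0.0902]
tcp_rot: [[0.663, 0.642, 0.386], [0.63, -0.756, 0.175], [0.404, 0.127, -0.906]]
ft_force: [-4.0, -6.2, 0.7]
finger_gap: 0.0129
```

```bash
python3 st.py
```

```text
[ 0.61050291 -0.25009313  0.09021915] [-4.  -6.2  0.7] [-2.02  1.12 -0.06] [ 0.63  0.68 -0.24  2.06 -0.97  0.22  2.13] 0.012943828310252857
about -N angle -54.203575669703106 pivot off mm [-2.   1.1 33.8] -N in tool [0.001 0.185 0.983]
```

{"fn": "step_arm", "kwargs": {
  "rows": [
    {"x": 0, "y": 0, "z": 0, "rx": 0, "ry": 0.05, "rz": 0.25},
    {"x": 0, "y": 0, "z": 0, "rx": 0, "ry": 0.09, "rz": 0.5},
    {"x": 0, "y": 0, "z": 0, "rx": 0, "ry": 0.09, "rz": 0.5}
  ]
}}

```text
time_s: 23.6
position: [0.6105, -0.2503, 0.0902]
tcp_rot: [[0.687, 0.612, 0.391], [0.596, -0.783, 0.18], [0.416, 0.11, -0.903]]
ft_force: [-3.2, -7.3, 0.4]
finger_gap: 0.0135
```

```bash
python3 st.py
```

```text
[ 0.61050865 -0.2502787   0.09019452] [-3.2 -7.3  0.4] [-2.15  1.21  0.05] [ 0.64  0.69 -0.26  2.07 -0.98  0.22  2.1 ] 0.013457849223764447
about -N angle -56.720500586674746 pivot off mm [-2.2  1.1 33.8] -N in tool [0.002 0.185 0.983]
```

The moment rose and the jaws are being spread (12.6 to 13.5 mm), so the wing is on its stop. A little more, then I let go.

{"fn": "step_arm", "kwargs": {
  "rows": [
    {"x": 0, "y": 0, "z": 0, "rx": 0, "ry": 0.07, "rz": 0.35},
    {"x": 0, "y": 0, "z": 0, "rx": 0, "ry": 0.07, "rz": 0.35},
    {"x": 0, "y": 0, "z": 0, "rx": 0, "ry": 0.07, "rz": 0.35}
  ]
}}

```text
time_s: 23.85
position: [0.6106, -0.2504, 0.0902]
tcp_rot: [[0.702, 0.592, 0.396], [0.571, -0.8, 0.183], [0.425, 0.097, -0.9]]
ft_force: [-3.3, -7.4, 0.9]
finger_gap: 0.0134
```

```bash
python3 st.py
```

```text
[ 0.61055964 -0.25037043  0.0901962 ] [-3.3 -7.4  0.9] [-2.3   1.2   0.13] [ 0.65  0.69 -0.27  2.07 -0.99  0.21  2.08] 0.01342558487650749
about -N angle -58.434939992349385 pivot off mm [-2.3  1.1 33.8] -N in tool [0.001 0.184 0.983]
```

{"fn": "step_arm", "kwargs": {
  "rows": [
    {"x": 0, "y": 0, "z": 0, "rx": 0, "ry": 0, "rz": 0},
    {"x": 0, "y": 0, "z": 0, "rx": 0, "ry": 0, "rz": 0},
    {"x": 0, "y": 0, "z": 0, "rx": 0, "ry": 0, "rz": 0},
    {"x": 0, "y": 0, "z": 0, "rx": 0, "ry": 0, "rz": 0},
    {"x": 0, "y": 0, "z": 0, "rx": 0, "ry": 0, "rz": 0},
    {"x": 0, "y": 0, "z": 0, "rx": 0, "ry": 0, "rz": 0},
    {"x": 0, "y": 0, "z": 0, "rx": 0, "ry": 0, "rz": 0},
    {"x": 0, "y": 0, "z": 0, "rx": 0, "ry": 0, "rz": 0}
  ],
  "gripper": 7
}}

```text
time_s: 24.52
position: [0.611, -0.2468, 0.0904]
tcp_rot: [[0.699, 0.596, 0.395], [0.573, -0.797, 0.188], [0.427, 0.095, -0.899]]
ft_force: [-0.6, 0.3, -1.8]
finger_gap: 0.0625
```

{"fn": "step_arm", "kwargs": {
  "rows": [
    {"x": 0, "y": -0.2, "z": -1, "rx": 0, "ry": 0, "rz": 0},
    {"x": 0, "y": -0.4, "z": -2.5, "rx": 0, "ry": 0, "rz": 0},
    {"x": 0, "y": -0.8, "z": -4.5, "rx": 0, "ry": 0, "rz": 0},
    {"x": 0, "y": -1.2, "z": -6.5, "rx": 0, "ry": 0, "rz": 0},
    {"x": 0, "y": -1.6, "z": -8.5, "rx": 0, "ry": 0, "rz": 0},
    {"x": 0, "y": -2, "z": -11, "rx": 0, "ry": 0, "rz": 0},
    {"x": 0, "y": -2.5, "z": -14, "rx": 0, "ry": 0, "rz": 0},
    {"x": 0, "y": -2.5, "z": -16, "rx": 0, "ry": 0, "rz": 0}
  ]
}}

```text
time_s: 25.18
position: [0.5312, -0.2571, 0.2344]
tcp_rot: [[0.7, 0.595, 0.395], [0.573, -0.798, 0.187], [0.427, 0.096, -0.899]]
ft_force: [-0.0, 0.5, -0.4]
finger_gap: 0.0699
```

Run:
```python
from h import *
s=r.observe(); print(s['position'],s['ft_force'])
a=snap('top','t9.png'); b=snap('side','s9.png')
A=cv2.resize(a[90:250,150:370],(440,320),interpolation=cv2.INTER_CUBIC)
A=cv2.resize(a[95:265,150:370],(400,310),interpolation=cv2.INTER_CUBIC)
B=cv2.resize(b[95:265,150:370],(400,310),interpolation=cv2.INTER_CUBIC)
C=cv2.resize(a[130:185,190:350],(800,275),interpolation=cv2.INTER_CUBIC)
cv2.imwrite('pics/fin.png',np.vstack([np.hstack([A,B]),C])[:,:,::-1])
```

```text
[ 0.53116165 -0.25713749  0.23441145] [-0.00467801  0.54983788 -0.39710731]
```

View pics/fin.png

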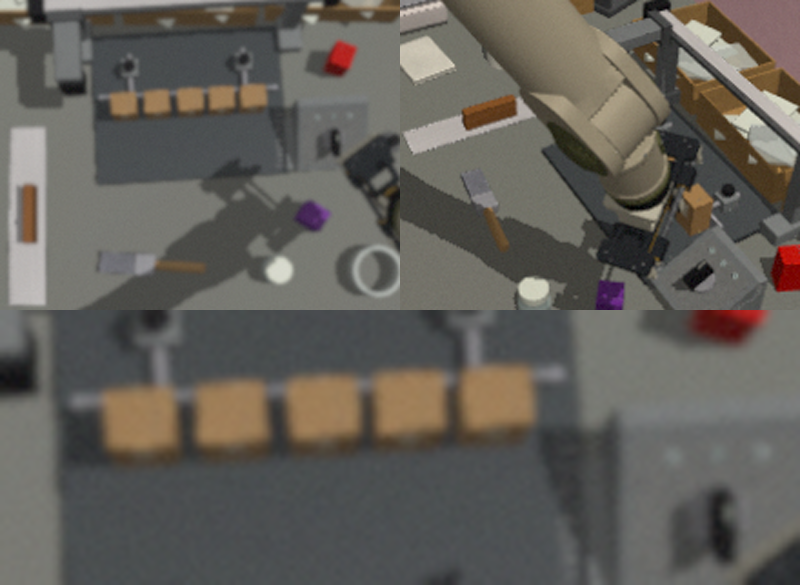

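The last picture (bottom strip) shows all five cartons straight against the bar, from (142,420) to (497,402). The wing at (720,525) has sprung back upright. The straightedge lies flat and clear at (28,215), and the bystanders are where they were. Handing in.

```bash
python3 -c "
from workcell import r
print(r.hand_in(), r.observe()['time_s'])"
```

```text
the job is handed in; nothing more can be done
the job is handed in; nothing more can be done
```

The job is done and handed in after about 25 s of the 72 s allowed. No verdict came back.

- **Row:** I gripped the straightedge by its wooden handle and pushed the five cartons home against the fence. The push settled at 10.3 N (about 1 kg) with almost no twisting moment, and the gripper did not touch the cartons. The last top picture shows all five straight and against the bar.
- **Straightedge:** it lies flat on the table left of the bed, 7 cm nearer the robot than where it started.
- **Switch:** I turned it clockwise until the tool stood at 58°, past the 51.6° stop. The moment rose and the jaws were spread slightly, both signs that the wing was on its stop. On release it sprang back upright, as the last picture shows.
- **Other things:** those visible in the last picture are where they were. The note pad, mug, big carton and bottle were not in that crop or were hidden by the arm. The robot was touching nothing at hand-in.
- **What disagreed:** two joint limits kept me from holding the tool square to the switch face, so I gripped the wing about 11° off square. The tool also sat about 2 mm off the turning axis, which gave side forces of up to about 8 N.

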